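# Ratchet the reel stand's clamp nut tight

## Robot

A 6-joint arm with a two-finger parallel gripper is mounted at the origin on the work surface. World frame = base frame: x ahead of the robot, y to its left, z up, the work surface at z = 0. Lengths are in mm, angles in degrees, forces in N, time in s.
With the tool pointing down it reaches from about 350 to 850 mm from the base axis. Payload 8.1 kg.
Tool frame: the origin (TCP) lies at the very end of the fingers, on their centre line; the grasp point (between the pads) lies 19 mm behind it; z points along the fingers, y is the line along which they close (so a half turn about z gives the same grasp; the last joint's range is limited). The gripper opens to 85 mm and grips with 20 to 120 N. Pads are 22 mm wide; open, the fingers measure 114 mm over their backs; the gripper's body (76 mm by 85 mm) begins 54 mm behind the grasp point. The pads swing forward as they close: fully open they stand 13 mm farther back than shut.
Start: joints at [64.836, 7.471, 85.268, -0, 87.261, -4.893], TCP at [207.858, 562.85, 231.292] pointing down, gripper open.
Joint ranges: [-169.43, 169.43], [-51.17, 129.36], [1.28, 143.12], [-76.62, 256.62], [0, 156.53], [-152.29, 152.29]. Speed limits (degrees/s): [136.94, 136.94, 159.86, 180, 180, 180].

## Interface

Orientations are given as [roll, pitch, yaw] about the fixed x, y, z axes, in that order (R = Rz(yaw) Ry(pitch) Rx(roll)).
In Python, from bench import sense, eyes, job, models gives the robot as it stands. The module is installed in compiled form; this text tells all that it offers.
- The arm moves only by the tool apply_moves, never from a script. Its argument "rows" is a list of rows, each a list of 6 numbers: the shift along the tool's x, y, z in mm, then the turn, a rotation vector about the tool's x, y, z in rad. In form: [[dx, dy, dz, rx, ry, rz], ...]. A call has exactly 5 rows; each row shifts and turns the commanded pose from where the row before left it, along the tool's axes as they then stand; what a row does not reach is not made up. A row lasts 1/8 s, in which the tool goes at most 62.5 mm and 10.7 degrees, less where a joint would pass 70% of its speed; a pose out of reach is approached as far as the arm can. A call is refused whole if a number of a shift passes 62.5 or a number of a turn 0.188, either way. A call with a gripper value outside its range is refused whole. "fingers" is the finger opening in mm, from 0 to 85.4, set as the call begins (left out, the last holds). The fingers move at their own pace and stop on an object; "grip_force" is the grip in N (left out, the last holds). Time passes only in rows, so rows that do not move let the fingers close, or fill a call up. It gives the time, the measured TCP pose, the force, the opening and the grip force at its end, in the units of the state.
- sense(): the state, without advancing time (a new reading comes with each control period).
- eyes.snapshot(name): name is "side" or "top"; returns (picture, depth): 420x560x3 uint8, red, green, blue; 420x560 float32, mm along the optical axis (not along the pixel's ray), 0 where there is no reading.
- eyes.get_calibration(name): a dict with "intrinsics" (3x3 intrinsics, pixels), "D" ([k1, k2, p1, p2, k3] as OpenCV has them; the pictures are not rectified), "R" (3x3) and "t" (3): a world point X has camera coordinates R X + t. Camera axes: x right, y down, z forward; pixel columns grow to the right and rows downward; lengths in mm; the calibration is good to about 2 mm. A picture is of the moment at which its call begins. get_calibration takes no time and is no camera call.
- job.hand_in(): hands the job in; it is judged then, once.
Trained networks look in the newest picture that a camera, given by its name, has taken for a name from the list of things; names that differ only in an ending like _2 or _b are one class to them, and where a whole thing is asked for, a point or a joint stands for the part that bears it (a point fixed in the world has none). Each returns a list of dicts, best first, with "confidence" (0 to 1); they miss things now and then, are a little off and sometimes report something else, mostly with a low value. They report only what shows in the picture. A call takes as long as a camera call.
- models.boxes_of(name, camera): "xyz" ([x, y, z] in mm, in world coordinates, good to about 4 mm: the middle of the surface that is visible of it).
- models.cut_out(name, camera): "pixels" (420x560 bool, what is visible of it).
- models.place_of(name, camera): "xyz" ([x, y, z] in mm, in world coordinates, good to about 4 mm: a listed point, or the origin of a listed thing).
The state is a dict: "time": time; "joint_pos": joint angles; "qd": joint speeds; "joint_efforts": joint torques, N m; "tool_pos": TCP position; "tcp_rot": TCP orientation; "ft_force": force on the tool from outside, world axes, zero at the start; "wrist_torque": the same for the moment, N m; "finger_gap": finger opening in mm; "grip_force": force on a finger pad.
Only numpy, scipy, OpenCV 4.12 (cv2) and the standard library are available. Lean on these libraries where they do the work, as an engineer would, in place of code of your own. Each camera call takes 0.05 s, during which the arm holds its last target. There are 200 camera calls.

## Task

The clamp that holds the trolling reel's foot on its bench stand is loose. Fit the ring of the ratchet spanner right down over the clamp's domed cap nut and swing the handle back and forth, clockwise to drive and back with the ratchet slipping, keeping the ring on the nut until it is fully tight. Then lift the spanner off and lay it flat on the counter again, well clear of the stand, without knocking the reel or shifting the loose parts lying about.

Things in the scene. Friction and masses are not known exactly. Their poses are not given: they have to be found in the camera images.
- ring_mid (a point): Centre of the ring head of a steel ratchet ring spanner lying flat on the counter: 200 mm long, 14 mm thick, about 0.4 kg. The head is round, 50 mm across; this point is half-way up, 7 mm above the underside. z is the ring axis (up), the handle runs along -x. As it lies it drives clockwise seen from above and slips freely (15 degree clicks, 0.1 N m) on the way back; keep this side up.
- handle_mid (a point): Middle of the spanner's straight handle, 100 mm from the ring axis along the spanner's -x, half-way up, same axes. The handle is 20 mm wide (y), 12 mm thick (z) and straight from 45 to 165 mm from the ring axis. The spanner balances about 55 mm from the ring axis.
- spanner: The whole spanner; origin on the ring axis at its underside, axes as ring_mid. The bore is six-sided, 25.6 mm across flats and 14 mm deep, in a dark inner ring that turns in the head: carried round by the handle clockwise, slipping the other way. How the bore stands to the handle is not given. Resting on the nut unaligned, it drops about 14 mm as a clockwise swing brings the flats in line.
- nut_mid (a point): Stainless cap nut on the clamp's upright stud: hexagon 24 mm across flats, 14 mm high, a dome above it (24 mm across at its foot, rounded tip 22 mm above this point). This point: nut axis, mid-height of the hexagon, 71 to 73 mm above the counter. With the spanner fully down on the 30 mm washer, ring_mid is within 1.5 mm of it. z up; x points through a flat and turns with the nut.
- nut (a joint): Turn of the cap nut in rad, clockwise from above positive (tightening). It starts loose, between 3.0 and 3.8, turns stiffly (0.5 N m all the way, and stays where it is left) and comes up against a hard stop at 6.0: there it is fully tight. It sinks 0.4 mm per rad.
- stand: Fixed steel reel stand; origin under the nut axis at counter height. Its 12 mm base plate reaches from -50 to +260 mm along stand x and is 100 mm wide (y). A strap 94 mm long, 32 mm wide lies under the nut along x, its top at most 64 mm high. The reel stands on the +x side; the -x side is free for the swing of the handle above 66 mm.
- reel: The trolling reel on the stand, fixed; origin and axes of the stand. Black side plates 92 mm across fill x 54 to 146 mm and y -42 to 42 mm, top 155 mm high; crank and knob reach y -93 mm at x 90 to 180 mm. It must not be knocked.
- sideplate: Loose green baitcaster side plate, round, 66 mm across and 15 mm high with a lug on one side; origin under its centre. Leave alone.
- shaft: Loose stainless spool shaft, 130 mm long, 14 mm high, lying along its x; origin under its middle. Leave alone.
- cork_grip: Loose cork handle grip, 130 mm long, 33 mm thick, lying along its x; origin under its middle. Leave alone.

How it is judged:
By the outcome, as a careful person would: the job done as asked, in the order asked, and still so for the second after the job is handed in, with the robot touching nothing.
It also fails if it takes over 72 s, if anything falls off the work surface, if the arm or the gripper's body presses on something with over 40 N, if the wrist force passes 120 N, or if a joint passes its speed limit or range.

## Working session

There is one attempt and no reset: what is moved stays moved. The work goes in short steps, Python scripts to look and compute and a tool call to move; the robot and the scene stay as the last step left them, time stands still between calls to the robot, and variables do not carry over. Pictures are saved under pics/ and viewed, at most 10 in all, crops included, and the job is handed in when it is done.

Besides the shell and the picture viewer there is one more tool, called after "Call:" by a JSON object that holds its "api" and its "payload", one argument or row to a line. apply_moves: Moves the arm, as the interface text tells. Its arguments: {"type":"object","properties":{"rows":{"type":"array"},"fingers":{"type":"number"},"grip_force":{"type":"number"}},"required":["rows"]}

```bash
mkdir -p pics; cat > h.py <<'E'
import numpy as np, cv2
from bench import sense, eyes, job, models
def world(cam,uv,z):
    c=eyes.get_calibration(cam);K=np.array(c["intrinsics"],float);D=np.array(c["D"],float);R=np.array(c["R"]);t=np.array(c["t"])
    p=cv2.undistortPoints(np.array(uv,float).reshape(-1,1,2),K,D).reshape(-1,2)
    d=np.c_[p,np.ones(len(p))]@R; o=-R.T@t
    return o+d*((z-o[2])/d[:,2])[:,None]
def proj(cam,X):
    c=eyes.get_calibration(cam);K=np.array(c["intrinsics"],float);D=np.array(c["D"],float);R=np.array(c["R"],float);t=np.array(c["t"],float)
    return cv2.projectPoints(np.array(X,float).reshape(-1,1,3),cv2.Rodrigues(R)[0],t,K,D)[0].reshape(-1,2)
E
python3 - <<'E'
from h import *
for c in("top","side"):
    im,d=eyes.snapshot(c);cv2.imwrite(f"pics/{c}0.png",im[:,:,::-1]);np.savez(f"{c}0.npz",im=im,d=d)
    k=eyes.get_calibration(c);print(c,-np.array(k["R"]).T@np.array(k["t"]))
    for n in("ring_mid","handle_mid","nut_mid","spanner","stand","sideplate","shaft","cork_grip"):
        print(n,[(np.round(r["xyz"]).tolist(),round(r["confidence"],2)) for r in models.place_of(n,c)[:2]])
print(sense())
E
```

```text
top [ 5.40477717e+02 -8.67538318e-01  1.04283530e+03]
ring_mid [([562.0, 283.0, 9.0], 0.95)]
handle_mid [([460.0, 264.0, 10.0], 0.66)]
nut_mid [([560.0, -25.0, 74.0], 0.39)]
spanner [([558.0, 282.0, -2.0], 0.72)]
stand [([562.0, -27.0, 3.0], 0.65)]
sideplate [([756.0, -271.0, -2.0], 0.71)]
shaft [([786.0, 283.0, -1.0], 0.57)]
cork_grip [([607.0, -285.0, -6.0], 0.9)]
side [561.24481774 501.13026972 676.43982168]
ring_mid [([561.0, 282.0, 8.0], 0.95)]
handle_mid [([459.0, 264.0, 9.0], 0.72)]
nut_mid [([561.0, 282.0, -1.0], 0.69), ([557.0, -32.0, 73.0], 0.51)]
spanner [([558.0, 281.0, -1.0], 0.67)]
stand [([560.0, -24.0, -1.0], 0.61), ([777.0, 282.0, -4.0], 0.18)]
sideplate [([755.0, -270.0, -2.0], 0.62)]
shaft [([778.0, 280.0, -4.0], 0.78), ([753.0, -272.0, -3.0], 0.27)]
cork_grip [([610.0, -286.0, -1.0], 0.93)]
{'time': 0.9, 'joint_pos': array([ 6.48354536e+01,  7.47061037e+00,  8.52674385e+01,  3.15023937e-04,
        8.72600729e+01, -4.89392462e+00]), 'qd': array([ 0.02191669,  0.00545857, -0.0069151 ,  0.00517187, -0.06619535,
        0.01028906]), 'joint_efforts': array([-1.62647371e-03, -5.69315529e+01, -5.00866413e+01, -4.77849735e-04,
        1.68737981e-03, -3.37852907e-05]), 'tool_pos': array([207.86517912, 562.85958585, 231.30148982]), 'tcp_rot': array([ 1.79998102e+02, -1.53281471e-04,  1.59729363e+02]), 'ft_force': array([0.13584648, 0.19108039, 0.48658937]), 'wrist_torque': array([-0.0056133 , -0.00706524, -0.05352229]), 'grip_force': 0.0, 'finger_gap': 85.27202834518415}
```

View pics/top0.png

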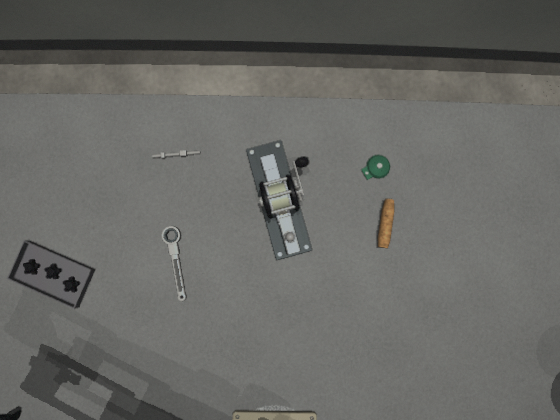

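View pics/side0.png

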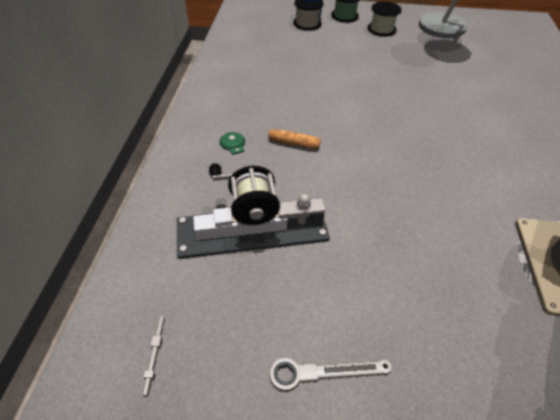

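The top view shows the ring at about (171,236) with the handle running to (181,297). The nut dome is at about (290,237), with the reel above it at about (280,195). The side view shows the ring at (286,374) and the dome at (304,201). Next I'll refine these positions with zoomed crops and masks.

```bash
python3 - <<'E'
from h import *
T=[]
for c,r,n in(("top",(171,236),(290,237)),("side",(286,374),(304,203))):
    z=np.load(f"{c}0.npz");im=z["im"];d=z["d"]
    row=[]
    for (u,v) in(r,n):
        a=im[v-24:v+24,u-32:u+32,::-1];row.append(cv2.resize(a,(400,300),interpolation=cv2.INTER_CUBIC))
    T.append(np.hstack(row))
    eyes.snapshot(c)
    for nm in("spanner","nut_mid","stand"):
        R=models.cut_out(nm,c)
        if not R: print(c,nm,"none");continue
        m=R[0]["pixels"];vv,uu=np.nonzero(m);print(c,nm,round(R[0]["confidence"],2),m.sum(),uu.min(),uu.max(),vv.min(),vv.max(),uu.mean().round(2),vv.mean().round(2))
        np.save(f"m_{c}_{nm}.npy",m)
        if nm=="spanner":
            W=world(c,np.c_[uu,vv],12.0)[:,:2]
            mu=W.mean(0);e=np.linalg.svd(W-mu,full_matrices=False)[2][0];e*=np.sign(e[0])
            s=(W-mu)@e; n=(W-mu)@[-e[1],e[0]]
            print(" axis",np.degrees(np.arctan2(e[1],e[0])),"s",s.min(),s.max(),"far",mu+e*s.max(), "ctr",mu+e*(s.max()-25))
            h=W[(s>s.max()-25-165)&(s<s.max()-25-45)];f=np.polyfit(h[:,0],h[:,1],1);print(" handle yaw",np.degrees(np.arctan(f[0])),f, "y at ring",np.polyval(f,(mu+e*(s.max()-25))[0]))
    W=world(c,[r,n],12);print(W.round(1))
cv2.imwrite("pics/crop0.png",np.vstack(T))
E
```

```text
top spanner 0.84 765 162 185 225 300 174.9 258.29
 axis 11.778973823525606 s -110.1409739519002 88.24725823198818 far [584.35898197 287.41134699] ctr [559.88542277 282.30792656]
 handle yaw 10.840745468937254 [  0.19149732 173.2696696 ] y at ring 280.486229257747
top nut_mid 0.41 73 285 294 232 240 289.56 236.04
top stand 0.6 4584 247 311 140 259 280.22 198.24Traceback (most recent call last):
  File "<stdin>", line 21, in <module>
  File "h.py", line 5, in world
    p=cv2.undistortPoints(np.array(uv,float).reshape(-1,1,2),K,D).reshape(-1,2)
                          ~~~~~~~~^^^^^^^^^^
ValueError: setting an array element with a sequence. The requested array has an inhomogeneous shape after 1 dimensions. The detected shape was (2,) + inhomogeneous part.
```

```bash
python3 - <<'E'
from h import *
T=[]
for c,r,q in(("top",(171,236),(290,237)),("side",(286,374),(304,203))):
    z=np.load(f"{c}0.npz");im=z["im"]
    T.append(np.hstack([cv2.resize(im[v-24:v+24,u-32:u+32,::-1],(400,300),interpolation=cv2.INTER_CUBIC) for u,v in(r,q)]))
    eyes.snapshot(c)
    for nm in("spanner","nut_mid","stand"):
        R=models.cut_out(nm,c)
        for k in R[:2]:
            m=k["pixels"];vv,uu=np.nonzero(m);print(c,nm,round(k["confidence"],2),m.sum(),uu.min(),uu.max(),vv.min(),vv.max(),uu.mean().round(2),vv.mean().round(2))
        if not R: continue
        m=R[0]["pixels"];vv,uu=np.nonzero(m)
        if nm=="spanner":
            W=world(c,np.c_[uu,vv],12.0)[:,:2]
            mu=W.mean(0);e=np.linalg.svd(W-mu,full_matrices=False)[2][0];e*=np.sign(e[0]);s=(W-mu)@e
            C=mu+e*(s.max()-25); hd=W[(s>s.max()-190)&(s<s.max()-70)];f=np.polyfit(hd[:,0],hd[:,1],1)
            print(" len",np.ptp(s),"ctr",C,"handle yaw",np.degrees(np.arctan(f[0])),"y at ring",np.polyval(f,C[0]),"handle pt",hd.mean(0))
        if nm=="stand" :
            W=world(c,np.c_[uu,vv],12.0)[:,:2];print(" stand rect",cv2.minAreaRect(W.astype(np.float32)))
cv2.imwrite("pics/crop0.png",np.vstack(T))
E
```

```text
top spanner 0.81 665 162 184 227 300 175.34 260.25
 len 195.65571288423456 ctr [556.65117147 282.11819791] handle yaw 11.65865961466753 y at ring 280.57662320996656 handle pt [453.97880322 259.39144419]
top stand 0.97 4757 244 311 139 259 279.45 197.13
 stand rect ((671.7996826171875, -25.904251098632812), (313.82196044921875, 163.02438354492188), 17.54189109802246)
side spanner 0.73 675 269 320 129 148 294.25 138.13
side spanner 0.65 1823 270 390 359 391 324.09 371.61
 len 134.51179070897302 ctr [ 644.20049359 -296.36396699] handle yaw -4.198696640130366 y at ring -290.4634411880122 handle pt [ 569.35375688 -284.96875221]
side nut_mid 0.57 155 298 310 194 209 303.86 201.8
side nut_mid 0.35 507 143 162 316 395 152.67 357.29
side stand 0.73 8364 177 329 163 257 251.85 218.0
 stand rect ((673.3549194335938, -65.59269714355469), (312.8681335449219, 258.45721435546875), 14.849715232849121)
```

View pics/crop0.png

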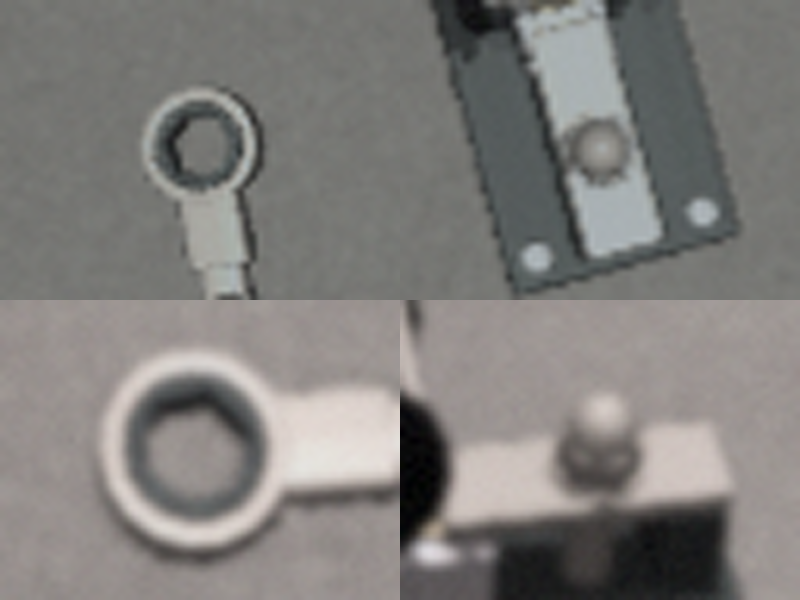

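The crops show the ring's outer circle centred at about (171.1,234.1) in top and (284.8,373.4) in side. The nut is at about (289.3,236.5) in top, with its dome at about (303.9,198) in side.

```bash
python3 - <<'E'
from h import *
print("ring",world("top",[(171.06,234.1)],14),world("side",[(284.8,373.4)],14))
for z in(78,82): print("nut",z,world("top",[(289.3,236.5)],z),world("side",[(303.9,197.8)],z))
# handle end hole etc: handle axis from mask
for c in("top","side"):
    eyes.snapshot(c)
    for k in models.cut_out("spanner",c)[:2]:
        vv,uu=np.nonzero(k["pixels"]);W=world(c,np.c_[uu,vv],13)[:,:2]
        h=W[(W[:,0]>400)&(W[:,0]<520)&(W[:,1]>150)]
        if len(h)<50: continue
        f=np.polyfit(h[:,0],h[:,1],1);print(c,"yaw",np.degrees(np.arctan(f[0])),"y@460",np.polyval(f,460),"xmin",W[:,0].min())
    for k in models.place_of("nut_mid",c)+models.place_of("handle_mid",c): print(c,k["xyz"],k["confidence"])
E
```

```text
ring [[561.10443489 281.54254164  14.        ]] [[559.10881303 286.89156755  14.        ]]
nut 78 [[559.86348014 -28.92356706  78.        ]] [[560.27624572 -34.08211208  78.        ]]
nut 82 [[559.78311092 -28.80725279  82.        ]] [[560.2827197  -30.50472727  82.        ]]
top yaw 11.601781180148347 y@460 260.93700065870325 xmin 389.70053640296715
top [561.9, -24.9, 70.2] 0.4
top [459.9, 265.0, 8.5] 0.63
top [559.4, -27.5, 1.8] 0.53
side yaw 12.313271837106118 y@460 266.6535740376458 xmin 389.8059347206197
side [557.5, -30.9, 71.0] 0.72
side [779.2, 279.3, -3.3] 0.49
side [455.4, 265.0, 10.4] 0.94
side [559.6, 284.6, 3.2] 0.34
```

Call:
{"api": "apply_moves", "payload": {
  "rows": [
    [0, 0, 0, 0, 0, 0.172],
    [0, 0, 0, 0, 0, 0.172],
    [0, 0, 0, 0, 0, 0.172],
    [0, 0, 0, 0, 0, 0.172],
    [0, 0, 0, 0, 0, 0.172]
  ],
  "fingers": 60
}}

```text
time: 2.52
tool_pos: [207.8, 562.8, 231.3]
tcp_rot: [-180.0, 0.0, 110.1]
ft_force: [-0.4, 0.5, -0.1]
finger_gap: 60.1
grip_force: 0.0
```

Call:
{"api": "apply_moves", "payload": {
  "rows": [
    [0, 0, 0, 0, 0, 0.172],
    [0, 0, 0, 0, 0, 0.172],
    [0, 0, 0, 0, 0, 0.172],
    [0, 0, 0, 0, 0, 0.172],
    [0, 0, 0, 0, 0, 0.172]
  ]
}}

```text
time: 3.15
tool_pos: [207.8, 562.9, 231.3]
tcp_rot: [180.0, 0.0, 60.9]
ft_force: [0.2, -0.5, 0.3]
finger_gap: 60.4
grip_force: 0.0
```

Call:
{"api": "apply_moves", "payload": {
  "rows": [
    [0, 0, 0, 0, 0, 0.172],
    [0, 0, 0, 0, 0, 0.172],
    [0, 0, 0, 0, 0, 0.172],
    [0, 0, 0, 0, 0, 0.172],
    [0, 0, 0, 0, 0, 0.172]
  ]
}}

```text
time: 3.78
tool_pos: [207.9, 562.9, 231.3]
tcp_rot: [180.0, 0.0, 11.6]
ft_force: [0.3, -0.2, 0.0]
finger_gap: 59.7
grip_force: 0.0
```

Call:
{"api": "apply_moves", "payload": {
  "rows": [
    [18.5, 34.5, 5, 0, 0, 0],
    [18.5, 34.5, 10, 0, 0, 0],
    [18.5, 34.5, 15, 0, 0, 0],
    [18.5, 34.5, 15, 0, 0, 0],
    [18.5, 34.5, 15, 0, 0, 0]
  ]
}}

```text
time: 4.4
tool_pos: [334.7, 412.2, 171.0]
tcp_rot: [-180.0, -0.0, 11.9]
ft_force: [-0.2, -0.1, 0.6]
finger_gap: 59.8
grip_force: 0.0
```

Call:
{"api": "apply_moves", "payload": {
  "rows": [
    [18.5, 34.5, 15, 0, 0, 0],
    [18.5, 34.5, 20, 0, 0, 0],
    [18.5, 34.5, 20, 0, 0, 0],
    [18.5, 34.5, 20, 0, 0, 0],
    [18.5, 34.5, 20, 0, 0, 0]
  ]
}}

```text
time: 5.03
tool_pos: [460.9, 262.5, 75.9]
tcp_rot: [-180.0, -0.0, 11.9]
ft_force: [1.1, 1.0, -0.4]
finger_gap: 59.9
grip_force: 0.0
```

Call:
{"api": "apply_moves", "payload": {
  "rows": [
    [0, 0, 25, 0, 0, 0],
    [0, 0, 25, 0, 0, 0],
    [0, 0, 14, 0, 0, 0],
    [0, 0, 7, 0, 0, 0],
    [0, 0, 3, 0, 0, 0]
  ]
}}

```text
time: 5.65
tool_pos: [460.3, 263.7, 2.5]
tcp_rot: [-180.0, -0.0, 11.9]
ft_force: [0.0, 1.1, 0.2]
finger_gap: 60.0
grip_force: 0.0
```

Call:
{"api": "apply_moves", "payload": {
  "rows": [
    [0, 0, 0, 0, 0, 0],
    [0, 0, 0, 0, 0, 0],
    [0, 0, 0, 0, 0, 0],
    [0, 0, 0, 0, 0, 0],
    [0, 0, 0, 0, 0, 0]
  ],
  "fingers": 10,
  "grip_force": 60
}}

```text
time: 6.28
tool_pos: [460.7, 263.8, 3.3]
tcp_rot: [-180.0, -0.1, 11.9]
ft_force: [-2.9, -0.6, 6.4]
finger_gap: 18.0
grip_force: 59.7
```

Call:
{"api": "apply_moves", "payload": {
  "rows": [
    [0, 0, 0, 0, 0, 0],
    [0, 0, 0, 0, 0, 0],
    [0, 0, 0, 0, 0, 0],
    [0, 0, 0, 0, 0, 0],
    [0, 0, 0, 0, 0, 0]
  ]
}}

```text
time: 6.9
tool_pos: [460.7, 263.9, 3.3]
tcp_rot: [-180.0, -0.1, 11.9]
ft_force: [-1.7, -0.2, 6.0]
finger_gap: 18.2
grip_force: 59.7
```

Call:
{"api": "apply_moves", "payload": {
  "rows": [
    [0, 0, 0, 0, 0, 0],
    [0, 0, -5, 0, 0, 0],
    [0, 0, -20, 0, 0, 0],
    [0, 0, -35, 0, 0, 0],
    [0, 0, -40, 0, 0, 0]
  ],
  "grip_force": 100
}}

```text
time: 7.52
tool_pos: [458.6, 262.8, 101.8]
tcp_rot: [180.0, 0.2, 11.9]
ft_force: [0.8, 0.2, -5.2]
finger_gap: 16.9
grip_force: 98.2
```

Call:
{"api": "apply_moves", "payload": {
  "rows": [
    [0, 0, -15, 0, 0, 0],
    [0, 0, -5, 0, 0, 0],
    [0, 0, 0, 0, 0, 0],
    [0, 0, 0, 0, 0, 0],
    [0, 0, 0, 0, 0, 0]
  ]
}}

```text
time: 8.15
tool_pos: [459.3, 263.1, 121.0]
tcp_rot: [180.0, 0.1, 11.9]
ft_force: [-0.9, 0.3, -3.8]
finger_gap: 16.1
grip_force: 98.4
```

```bash
python3 - <<'E'
from h import *
T=[]
for c in("top","side"):
    im,d=eyes.snapshot(c);np.savez(f"{c}1.npz",im=im,d=d)
    s=sense();p=s["tool_pos"];y=np.radians(s["tcp_rot"][2])
    ex=p+[100*np.cos(y),100*np.sin(y),11-3.3];u,v=proj(c,ex)[0].round().astype(int);print(c,u,v,ex,s["tcp_rot"],s["ft_force"],s["wrist_torque"])
    for k in models.place_of("ring_mid",c)[:1]:print(k)
    u=min(max(u,48),512);v=min(max(v,36),384);print(u,v)
    T.append(cv2.resize(im[v-36:v+36,u-48:u+48,::-1],(400,300),interpolation=cv2.INTER_CUBIC))
cv2.imwrite("pics/lift.png",np.hstack(T))
E
```

```text
top 157 234 [557.34516061 283.80179099 128.97866845] [1.79979947e+02 9.72323471e-02 1.19032163e+01] [ 0.05402146  0.64102838 -5.13556617] [-0.06899154  0.1356434  -0.05170999]
{'xyz': [561.4, 277.9, 125.9], 'confidence': 0.9}
157 234
side 289 344 [557.66310982 283.94830692 129.48287172] [1.79987084e+02 4.54977730e-02 1.19060790e+01] [-0.10071121 -1.31991026 -3.57389616] [-0.03239035  0.16678282 -0.04926094]
{'xyz': [560.6, 282.3, 128.2], 'confidence': 0.87}
289 344
```

View pics/lift.png

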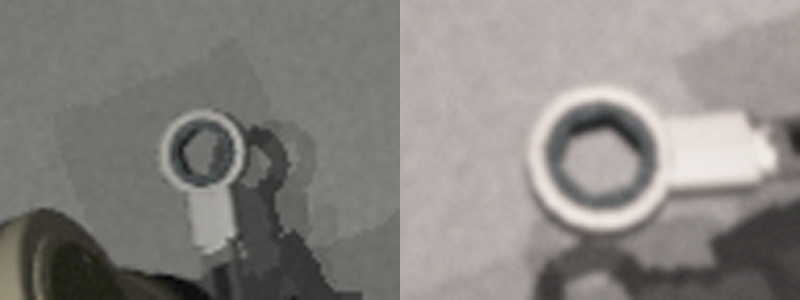

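The ring is held level: (157.6,234.2) in top and (288.5,345.8) in side. I'll swing to about yaw 75 and carry it to hover over the nut.

Call:
{"api": "apply_moves", "payload": {
  "rows": [
    [0, 0, 0, 0, 0, -0.06],
    [0, 0, 0, 0, 0, -0.12],
    [0, 0, 0, 0, 0, -0.12],
    [0, 0, 0, 0, 0, -0.12],
    [0, 0, 0, 0, 0, -0.12]
  ]
}}

```text
time: 8.98
tool_pos: [460.1, 263.4, 122.3]
tcp_rot: [180.0, -0.0, 43.1]
ft_force: [-0.8, 0.1, -5.6]
finger_gap: 16.5
grip_force: 98.3
```

Call:
{"api": "apply_moves", "payload": {
  "rows": [
    [0, 0, 0, 0, 0, -0.12],
    [0, 0, 0, 0, 0, -0.12],
    [0, 0, 0, 0, 0, -0.12],
    [0, 0, 0, 0, 0, -0.12],
    [0, 0, 0, 0, 0, -0.08]
  ]
}}

```text
time: 9.6
tool_pos: [460.1, 263.4, 122.3]
tcp_rot: [180.0, 0.0, 75.1]
ft_force: [-0.9, 0.5, -4.8]
finger_gap: 17.0
grip_force: 98.3
```

Call:
{"api": "apply_moves", "payload": {
  "rows": [
    [-12, 6, 0, 0, 0, 0],
    [-24, 12, 0, 0, 0, 0],
    [-35, 17, 0, 0, 0, 0],
    [-35, 17, 0, 0, 0, 0],
    [-35, 17, 0, 0, 0, 0]
  ]
}}

```text
time: 10.22
tool_pos: [490.2, 107.3, 122.4]
tcp_rot: [180.0, 0.0, 74.8]
ft_force: [0.3, 0.1, -2.8]
finger_gap: 16.7
grip_force: 98.3
```

Call:
{"api": "apply_moves", "payload": {
  "rows": [
    [-35, 17, 0, 0, 0, 0],
    [-35, 17, 0, 0, 0, 0],
    [-35, 17, 0, 0, 0, 0],
    [-35, 17, 0, 0, 0, 0],
    [-35, 17, 0, 0, 0, 0]
  ]
}}

```text
time: 10.85
tool_pos: [526.5, -84.0, 122.5]
tcp_rot: [180.0, 0.0, 74.8]
ft_force: [0.3, -0.1, -4.7]
finger_gap: 16.7
grip_force: 98.3
```

Call:
{"api": "apply_moves", "payload": {
  "rows": [
    [-24, 12, 0, 0, 0, 0],
    [-15, 7.5, 0, 0, 0, 0],
    [0, 0, 0, 0, 0, 0],
    [0, 0, 0, 0, 0, 0],
    [0, 0, 0, 0, 0, 0]
  ]
}}

```text
time: 11.48
tool_pos: [535.2, -123.5, 122.2]
tcp_rot: [-180.0, -0.0, 75.0]
ft_force: [-0.1, 0.5, -4.2]
finger_gap: 16.4
grip_force: 98.3
```

```bash
python3 - <<'E'
from h import *
T=[]
for c in("top","side"):
    im,d=eyes.snapshot(c);np.savez(f"{c}2.npz",im=im,d=d)
    s=sense();p=s["tool_pos"];y=np.radians(s["tcp_rot"][2])
    ex=p+[100*np.cos(y),100*np.sin(y),10.7];u,v=proj(c,ex)[0].round().astype(int);print(c,u,v,ex,s["tcp_rot"],s["joint_pos"])
    for n in("ring_mid","nut_mid"):print([(k["xyz"],k["confidence"]) for k in models.place_of(n,c)[:1]])
    T.append(cv2.resize(im[v-24:v+24,u-32:u+32,::-1],(400,300),interpolation=cv2.INTER_CUBIC))
cv2.imwrite("pics/hover.png",np.hstack(T))
# earlier ring point vs tool, at lift
print(world("top",[(157.6,234.2)],131.7),world("side",[(288.5,345.8)],131.7))
E
```

```text
top 289 235 [561.12232793 -27.00742231 132.96160087] [-1.79990685e+02 -7.90267811e-03  7.49874637e+01] [-1.83561050e+01  4.19265551e+00  1.00412256e+02  7.59087563e-03
  7.54048490e+01 -3.34548276e+00]
[([563.2, -29.4, 122.9], 0.71)]
[([562.9, -24.9, 71.4], 0.4)]
side 305 181 [561.2421401  -27.38427956 133.05424549] [1.79995129e+02 1.39627252e-03 7.49715318e+01] [-1.83841442e+01  4.20030883e+00  1.00393997e+02 -1.14577033e-03
  7.54007505e+01 -3.35538725e+00]
[([563.4, -26.6, 126.4], 0.83)]
[([559.7, -30.8, 70.9], 0.61)]
[[557.83368392 280.88528378 131.7       ]] [[558.61876381 287.78393526 131.7       ]]
```

View pics/hover.png

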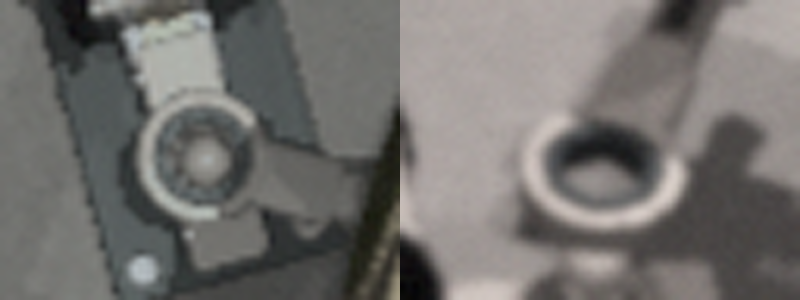

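```bash
python3 - <<'E'
from h import *
for z in(130,133):print(z,world("top",[(288.26,235.5)],z),world("side",[(305.3,183.6)],z))
print(world("top",[(289.3,236.5)],80),world("side",[(303.9,197.8)],82))
# same-camera comparison of dome from hover image, bore-visible dome
print(world("top",[(289+-32+207/6.25-.4,235-24+157/6.25-.4)],92))
# ring top depth in hover
c="top";d=np.load("top2.npz")["d"];k=eyes.get_calibration(c);K=np.array(k["intrinsics"]);R=np.array(k["R"]);t=np.array(k["t"])
for name,dd in(("top2",d),("top1",np.load("top1.npz")["d"])):
    P=[]
    u0,v0=((288,235) if name=="top2" else (158,234))
    for v in range(v0-12,v0+13):
        for u in range(u0-12,u0+13):
            q=cv2.undistortPoints(np.array([[[u,v]]],float),K,np.array(k["D"],float))[0,0]
            X=R.T@(np.r_[q,1]*dd[v,u]-t)
            if dd[v,u]>0 and 120<X[2]<145:P.append(X)
    P=np.array(P);A=np.c_[P[:,:2]-P[:,:2].mean(0),np.ones(len(P))];co=np.linalg.lstsq(A,P[:,2],rcond=None)[0];print(name,len(P),P.mean(0),co, (P[:,:2].max(0)+P[:,:2].min(0))/2)
E
```

```text
130 [[561.108453   -24.93458995 130.        ]] [[560.75063547 -23.27884247 130.        ]]
133 [[561.04065083 -24.85549446 133.        ]] [[560.75334857 -20.3997929  133.        ]]
[[559.82329553 -28.86540992  80.        ]] [[560.2827197  -30.50472727  82.        ]]
[[561.50094659 -29.5068703   92.        ]]
top2 272 [561.1748339  -28.95662778 131.4785899 ] [1.40986472e-02 9.40083139e-04 1.31478590e+02] [562.28282747 -27.98686172]
top1 311 [555.51557134 281.41250484 129.27023611] [-1.22535176e-03  1.99283797e-02  1.29270236e+02] [556.02874316 282.5947109 ]
```

In top, the ring centre is at about (288.6,235.5) and the nut at (289.3,236.5), so the ring is roughly 3 mm too far in +y. I'll correct that and lower slowly, watching the forces.

Call:
{"api": "apply_moves", "payload": {
  "rows": [
    [-2.9, 0, 5, 0, 0, 0],
    [0, 0, 7, 0, 0, 0],
    [0, 0, 7, 0, 0, 0],
    [0, 0, 4, 0, 0, 0],
    [0, 0, 2, 0, 0, 0]
  ]
}}

```text
time: 12.4
tool_pos: [534.3, -127.2, 96.8]
tcp_rot: [-180.0, -0.0, 74.9]
ft_force: [-0.6, -0.7, -3.8]
finger_gap: 17.0
grip_force: 98.4
```

Call:
{"api": "apply_moves", "payload": {
  "rows": [
    [0, 0, 2, 0, 0, 0],
    [0, 0, 2, 0, 0, 0],
    [0, 0, 2, 0, 0, 0],
    [0, 0, 2, 0, 0, 0],
    [0, 0, 0, 0, 0, 0]
  ]
}}

```text
time: 13.02
tool_pos: [534.4, -127.2, 89.1]
tcp_rot: [-180.0, -0.0, 74.9]
ft_force: [0.1, 0.4, -4.7]
finger_gap: 16.6
grip_force: 98.4
```

Call:
{"api": "apply_moves", "payload": {
  "rows": [
    [0, 0, 1, 0, 0, 0],
    [0, 0, 1, 0, 0, 0],
    [0, 0, 1, 0, 0, 0],
    [0, 0, 1, 0, 0, 0],
    [0, 0, 0, 0, 0, 0]
  ]
}}

```text
time: 13.65
tool_pos: [534.5, -127.2, 85.2]
tcp_rot: [-180.0, -0.0, 74.9]
ft_force: [-0.1, -0.8, -4.7]
finger_gap: 16.7
grip_force: 98.4
```

Call:
{"api": "apply_moves", "payload": {
  "rows": [
    [0, 0, 1, 0, 0, 0],
    [0, 0, 1, 0, 0, 0],
    [0, 0, 1, 0, 0, 0],
    [0, 0, 0, 0, 0, 0],
    [0, 0, 0, 0, 0, 0]
  ]
}}

```text
time: 14.28
tool_pos: [534.7, -127.3, 82.4]
tcp_rot: [180.0, -0.0, 74.9]
ft_force: [-0.3, 0.9, -2.9]
finger_gap: 16.7
grip_force: 98.6
```

Call:
{"api": "apply_moves", "payload": {
  "rows": [
    [0, 0, 1, 0, 0, 0],
    [0, 0, 1, 0, 0, 0],
    [0, 0, 0, 0, 0, 0],
    [0, 0, 0, 0, 0, 0],
    [0, 0, 0, 0, 0, 0]
  ]
}}

```text
time: 14.9
tool_pos: [534.7, -127.3, 80.5]
tcp_rot: [180.0, -0.0, 74.9]
ft_force: [-1.0, 0.6, -0.8]
finger_gap: 17.0
grip_force: 98.8
```

```bash
python3 - <<'E'
from h import *
s=sense();print(s["ft_force"],s["wrist_torque"],s["tool_pos"],s["tcp_rot"])
E
```

```text
[-0.97778065  0.58542718 -0.7773472 ] [0.2561349  0.02276861 0.06091703] [ 534.70292501 -127.29909723   80.47581462] [ 1.79978416e+02 -1.59268341e-03  7.49286175e+01]
```

Call:
{"api": "apply_moves", "payload": {
  "rows": [
    [0.1, -5, 0.5, 0, 0, 0.05],
    [0.1, -5, 0, 0, 0, 0.05],
    [0.1, -5, 0, 0, 0, 0.05],
    [0.1, -5, 0, 0, 0, 0.05],
    [0.1, -5, 0, 0, 0, 0.05]
  ]
}}

```text
time: 15.52
tool_pos: [511.3, -118.1, 80.0]
tcp_rot: [180.0, 0.0, 60.5]
ft_force: [-0.6, -0.6, 0.2]
finger_gap: 16.6
grip_force: 99.0
```

Call:
{"api": "apply_moves", "payload": {
  "rows": [
    [0.1, -5, 0.5, 0, 0, 0.05],
    [0.1, -5, 0, 0, 0, 0.05],
    [0.1, -5, 0, 0, 0, 0.05],
    [0.1, -5, 0, 0, 0, 0.05],
    [0.1, -5, 0, 0, 0, 0.05]
  ]
}}

```text
time: 16.15
tool_pos: [491.3, -103.1, 79.7]
tcp_rot: [180.0, -0.0, 46.2]
ft_force: [-1.2, -0.5, 1.6]
finger_gap: 16.6
grip_force: 99.1
```

```bash
python3 - <<'E'
from h import *
s=sense();print(s["ft_force"],s["wrist_torque"],s["tool_pos"],s["tcp_rot"])
E
```

```text
[-1.22069308 -0.53620244  1.6265549 ] [0.39324067 0.06531907 0.19706131] [ 491.28515044 -103.13638013   79.65773693] [ 1.79982355e+02 -9.55233162e-03  4.61941714e+01]
```

Call:
{"api": "apply_moves", "payload": {
  "rows": [
    [0.1, -5, 1, 0, 0, 0.05],
    [0.1, -5, 0, 0, 0, 0.05],
    [0.1, -5, 0, 0, 0, 0.05],
    [0.1, -5, 0, 0, 0, 0.05],
    [0.1, -5, 0, 0, 0, 0.05]
  ]
}}

```text
time: 16.77
tool_pos: [475.6, -83.7, 78.8]
tcp_rot: [180.0, -0.0, 31.9]
ft_force: [-2.3, 0.6, 2.6]
finger_gap: 16.6
grip_force: 99.3
```

Call:
{"api": "apply_moves", "payload": {
  "rows": [
    [0.1, -5, 0.5, 0, 0, 0.05],
    [0.1, -5, 0, 0, 0, 0.05],
    [0.1, -5, 0, 0, 0, 0.05],
    [0.1, -5, 0, 0, 0, 0.05],
    [0.1, -5, 0, 0, 0, 0.05]
  ]
}}

```text
time: 17.4
tool_pos: [464.2, -60.6, 77.1]
tcp_rot: [-179.9, 0.1, 17.6]
ft_force: [0.7, 3.3, -4.2]
finger_gap: 16.8
grip_force: 98.4
```

```bash
python3 - <<'E'
from h import *
s=sense();print(s["ft_force"],s["wrist_torque"],s["tool_pos"],s["tcp_rot"])
for c in("top","side"):
    im,d=eyes.snapshot(c);np.savez(f"{c}3.npz",im=im,d=d)
    print([(k["xyz"],k["confidence"]) for k in models.place_of("ring_mid",c)[:1]])
a=np.load("top3.npz")["im"][205:265,250:330,::-1];b=np.load("side3.npz")["im"][165:225,265:345,::-1]
cv2.imwrite("pics/eng.png",cv2.resize(np.hstack([a,b]),(800,300),interpolation=cv2.INTER_CUBIC))
E
```

```text
[ 0.66062971  3.27074402 -4.21705033] [0.48385206 0.04404985 0.30041783] [464.17146943 -60.60474347  77.13476581] [-1.79928693e+02  5.60899614e-02  1.75648442e+01]
[([563.7, -34.3, 79.5], 0.53)]
[([560.0, -29.9, 82.0], 0.7)]
```

View pics/eng.png

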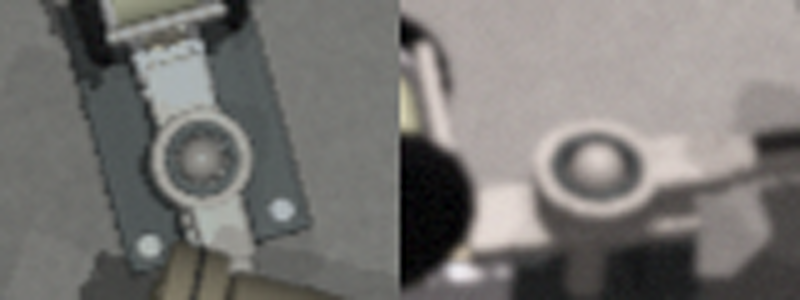

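The ring surrounds the dome in both views, at about (200,158) in the left crop and (598,165) in the right. The vertical load vanished and a side load came up, so the flats have lined up. I'll lower now.

Call:
{"api": "apply_moves", "payload": {
  "rows": [
    [0, 0, 1.5, 0, 0, 0],
    [0, 0, 1.5, 0, 0, 0],
    [0, 0, 1, 0, 0, 0],
    [0, 0, 0, 0, 0, 0],
    [0, 0, 0, 0, 0, 0]
  ]
}}

```text
time: 18.23
tool_pos: [464.6, -61.3, 73.7]
tcp_rot: [-180.0, 0.0, 17.6]
ft_force: [-2.8, 4.0, -4.2]
finger_gap: 16.8
grip_force: 98.5
```

```bash
python3 - <<'E'
from h import *
s=sense();print(s["ft_force"],s["wrist_torque"],s["tool_pos"],s["tcp_rot"])
E
```

```text
[-2.80717008  3.98318104 -4.21695202] [0.59062703 0.5026702  0.50825784] [464.64806987 -61.3033984   73.650842  ] [-1.79985103e+02  2.85652224e-02  1.76378370e+01]
```

Call:
{"api": "apply_moves", "payload": {
  "rows": [
    [0, 0, 1, 0, 0, 0],
    [0, 0, 1, 0, 0, 0],
    [0, 0, 1, 0, 0, 0],
    [0, 0, 0, 0, 0, 0],
    [0, 0, 0, 0, 0, 0]
  ]
}}

```text
time: 18.85
tool_pos: [464.8, -61.3, 70.7]
tcp_rot: [-180.0, 0.0, 17.6]
ft_force: [-2.8, 4.0, -3.7]
finger_gap: 16.4
grip_force: 98.6
```

Call:
{"api": "apply_moves", "payload": {
  "rows": [
    [0, 0, 1, 0, 0, 0],
    [0, 0, 1, 0, 0, 0],
    [0, 0, 0, 0, 0, 0],
    [0, 0, 0, 0, 0, 0],
    [0, 0, 0, 0, 0, 0]
  ]
}}

```text
time: 19.48
tool_pos: [464.9, -61.3, 69.0]
tcp_rot: [180.0, -0.0, 17.6]
ft_force: [-4.6, 4.4, -3.3]
finger_gap: 16.6
grip_force: 98.8
```

```bash
python3 - <<'E'
from h import *
s=sense();print(s["ft_force"],s["wrist_torque"],s["tool_pos"],s["tcp_rot"])
for c in("top","side"):
    im,d=eyes.snapshot(c);np.savez(f"{c}4.npz",im=im,d=d)
    print([(k["xyz"],k["confidence"]) for k in models.place_of("ring_mid",c)[:1]])
a=np.load("top4.npz")["im"][205:265,250:330,::-1];b=np.load("side4.npz")["im"][165:225,265:345,::-1]
cv2.imwrite("pics/eng2.png",cv2.resize(np.hstack([a,b]),(800,300),interpolation=cv2.INTER_CUBIC))
E
```

```text
[-4.6433625   4.42742837 -3.28025089] [0.69489892 0.62647814 0.57149642] [464.9430975  -61.34721521  68.95767161] [ 1.79997037e+02 -5.15185888e-03  1.76386758e+01]
[([562.3, -33.8, 73.6], 0.54)]
[([558.7, -31.4, 74.1], 0.56)]
```

View pics/eng2.png

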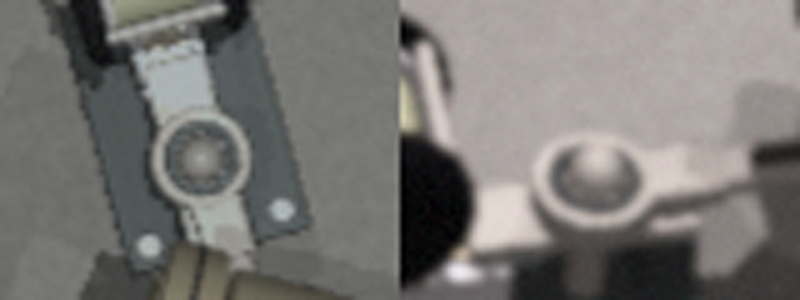

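The ring is seated: ring_mid reads about 74 mm, and the dome stands through it at (200,158) and (597,160). Now the driving stroke.

Call:
{"api": "apply_moves", "payload": {
  "rows": [
    [-0.3, -5, 0.5, 0, 0, 0.05],
    [0.1, -5, 0.5, 0, 0, 0.05],
    [0.1, -5, 0, 0, 0, 0.05],
    [0.1, -5, 0, 0, 0, 0.05],
    [0.1, -5, 0, 0, 0, 0.05]
  ]
}}

```text
time: 20.3
tool_pos: [459.8, -37.0, 68.1]
tcp_rot: [180.0, 0.0, 3.2]
ft_force: [-5.4, 2.6, -1.2]
finger_gap: 16.6
grip_force: 99.3
```

Call:
{"api": "apply_moves", "payload": {
  "rows": [
    [0.1, -5, 0, 0, 0, 0.05],
    [0.1, -5, 0, 0, 0, 0.05],
    [0.1, -5, 0, 0, 0, 0.05],
    [0.1, -5, 0, 0, 0, 0.05],
    [0.1, -5, 0, 0, 0, 0.05]
  ]
}}

```text
time: 20.92
tool_pos: [461.0, -11.8, 67.9]
tcp_rot: [180.0, 0.1, -11.1]
ft_force: [-5.8, 4.4, 0.9]
finger_gap: 16.7
grip_force: 99.2
```

```bash
cat > s.py <<'E'
from h import *
s=sense();p=s["tool_pos"];y=np.radians(s["tcp_rot"][2]);F=s["ft_force"];e=np.array([np.cos(y),np.sin(y)]);ty=np.array([e[1],-e[0]])
print("t",s["time"],"p",p.round(1),"rot",s["tcp_rot"].round(2),"F tool x,y, z",(F[:2]@e).round(1),(F[:2]@ty).round(1),F[2].round(1),"M",s["wrist_torque"].round(2),"ring",(p[:2]+101*e).round(1),"j",s["joint_pos"].round(0))
E
python3 s.py
```

```text
t 20.925 p [461.  -11.8  67.9] rot [ 1.7999e+02  5.0000e-02 -1.1080e+01] F tool x,y, z -6.5 -3.2 0.9 M [0.72 0.94 0.9 ] ring [560.1 -31.2] j [ -8.  -6. 116.  -0.  69.  93.]
```

Call:
{"api": "apply_moves", "payload": {
  "rows": [
    [-0.4, -6.2, 0, 0, 0, 0.06],
    [0.1, -6.1, 0, 0, 0, 0.06],
    [0.2, -6.1, 0, 0, 0, 0.06],
    [0.2, -6.1, 0, 0, 0, 0.06],
    [0.2, -6.1, 0, 0, 0, 0.06]
  ]
}}

```text
time: 21.55
tool_pos: [470.7, 17.2, 67.9]
tcp_rot: [180.0, 0.0, -28.3]
ft_force: [-6.0, 4.8, -0.3]
finger_gap: 16.7
grip_force: 99.1
```

Call:
{"api": "apply_moves", "payload": {
  "rows": [
    [0.1, -6.1, 0, 0, 0, 0.06],
    [0.2, -6.1, 0, 0, 0, 0.06],
    [0.2, -6.1, 0, 0, 0, 0.06],
    [0.2, -6.1, 0, 0, 0, 0.06],
    [0, 0, 0, 0, 0, 0]
  ]
}}

```text
time: 22.18
tool_pos: [484.7, 37.6, 67.9]
tcp_rot: [-180.0, 0.1, -42.0]
ft_force: [-6.5, 7.2, -0.7]
finger_gap: 16.8
grip_force: 99.0
```

```bash
python3 s.py
```

```text
t 22.175 p [484.7  37.6  67.9] rot [-1.800e+02  8.000e-02 -4.198e+01] F tool x,y, z -9.6 -1.0 -0.7 M [1.06 1.09 0.47] ring [559.8 -30. ] j [ -2.  -2. 113.   0.  69. 130.]
```

Call:
{"api": "apply_moves", "payload": {
  "rows": [
    [-0.5, 5, 0.3, 0, 0, -0.05],
    [0.3, 8.1, 0, 0, 0, -0.08],
    [0.5, 10.1, 0, 0, 0, -0.1],
    [0.5, 10.1, 0, 0, 0, -0.1],
    [0.5, 10.1, 0, 0, 0, -0.1]
  ]
}}

```text
time: 22.8
tool_pos: [463.9, -0.5, 68.2]
tcp_rot: [-180.0, -0.1, -17.1]
ft_force: [-1.7, 5.5, -2.4]
finger_gap: 16.5
grip_force: 98.8
```

```bash
python3 s.py
```

```text
t 22.8 p [463.9  -0.5  68.2] rot [-1.7996e+02 -1.0000e-01 -1.7140e+01] F tool x,y, z -3.2 -4.8 -2.4 M [0.82 0.19 0.36] ring [560.4 -30.2] j [ -6.  -6. 116.   0.  69. 101.]
```

Call:
{"api": "apply_moves", "payload": {
  "rows": [
    [0.5, 10.1, 0, 0, 0, -0.1],
    [0.5, 10.1, 0, 0, 0, -0.1],
    [0.5, 10.1, 0, 0, 0, -0.1],
    [0.5, 10.1, 0, 0, 0, -0.1],
    [0.5, 10.1, 0, 0, 0, -0.1]
  ]
}}

```text
time: 23.42
tool_pos: [461.6, -50.5, 68.2]
tcp_rot: [180.0, -0.1, 11.5]
ft_force: [0.4, 5.3, -2.0]
finger_gap: 16.8
grip_force: 98.8
```

Call:
{"api": "apply_moves", "payload": {
  "rows": [
    [0.5, 10.1, 0, 0, 0, -0.1],
    [0.5, 10.1, 0, 0, 0, -0.1],
    [0.5, 10.1, 0, 0, 0, -0.1],
    [0.5, 10.1, 0, 0, 0, -0.1],
    [0.5, 10.1, 0, 0, 0, -0.1]
  ]
}}

```text
time: 24.05
tool_pos: [483.8, -95.3, 68.3]
tcp_rot: [179.9, -0.2, 40.2]
ft_force: [2.9, 9.3, -3.0]
finger_gap: 16.7
grip_force: 98.8
```

Call:
{"api": "apply_moves", "payload": {
  "rows": [
    [0.5, 10.1, 0, 0, 0, -0.1],
    [0.5, 10.1, 0, 0, 0, -0.1],
    [0.5, 10.1, 0, 0, 0, -0.1],
    [0.5, 10.1, 0, 0, 0, -0.1],
    [0.3, 7.1, 0, 0, 0, -0.07]
  ]
}}

```text
time: 24.68
tool_pos: [521.5, -122.6, 68.1]
tcp_rot: [179.9, -0.1, 67.1]
ft_force: [0.6, 10.1, -1.2]
finger_gap: 16.7
grip_force: 98.7
```

```bash
python3 s.py
```

```text
t 24.675 p [ 521.5 -122.6   68.1] rot [ 1.7992e+02 -1.4000e-01  6.7060e+01] F tool x,y, z 9.5 -3.3 -1.2 M [ 1.8  -0.12  0.26] ring [560.9 -29.6] j [-19.   6. 105.   0.  69.   4.]
```

Call:
{"api": "apply_moves", "payload": {
  "rows": [
    [0.6, -4, 0.2, 0, 0, 0.04],
    [0.3, -6.1, 0, 0, 0, 0.06],
    [0.2, -6.1, 0, 0, 0, 0.06],
    [0.2, -6.1, 0, 0, 0, 0.06],
    [0.2, -6.1, 0, 0, 0, 0.06]
  ]
}}

```text
time: 25.3
tool_pos: [497.1, -108.5, 68.1]
tcp_rot: [179.9, -0.1, 50.7]
ft_force: [-0.2, 2.9, -1.3]
finger_gap: 16.1
grip_force: 98.7
```

Call:
{"api": "apply_moves", "payload": {
  "rows": [
    [0.2, -6.1, 0, 0, 0, 0.06],
    [0.2, -6.1, 0, 0, 0, 0.06],
    [0.2, -6.1, 0, 0, 0, 0.06],
    [0.2, -6.1, 0, 0, 0, 0.06],
    [0.2, -6.1, 0, 0, 0, 0.06]
  ]
}}

```text
time: 25.92
tool_pos: [477.0, -86.1, 68.3]
tcp_rot: [179.8, -0.1, 33.6]
ft_force: [0.8, 2.0, -2.2]
finger_gap: 16.8
grip_force: 98.9
```

```bash
python3 s.py
```

```text
t 25.925 p [477.  -86.1  68.3] rot [ 1.7984e+02 -1.1000e-01  3.3570e+01] F tool x,y, z 1.8 -1.2 -2.2 M [ 0.32 -0.04  0.56] ring [561.2 -30.2] j [-16.  -2. 113.  -0.  69.  40.]
```

Call:
{"api": "apply_moves", "payload": {
  "rows": [
    [0.2, -6.1, 0.2, 0, 0, 0.06],
    [0.2, -6.1, 0, 0, 0, 0.06],
    [0.2, -6.1, 0, 0, 0, 0.06],
    [0.2, -6.1, 0, 0, 0, 0.06],
    [0.2, -6.1, 0, 0, 0, 0.06]
  ]
}}

```text
time: 26.55
tool_pos: [463.9, -58.8, 68.0]
tcp_rot: [179.9, -0.1, 16.4]
ft_force: [-2.0, 0.5, -2.2]
finger_gap: 16.8
grip_force: 98.9
```

Call:
{"api": "apply_moves", "payload": {
  "rows": [
    [0.2, -6.1, 0, 0, 0, 0.06],
    [0.2, -6.1, 0, 0, 0, 0.06],
    [0.2, -6.1, 0, 0, 0, 0.06],
    [0.2, -6.1, 0, 0, 0, 0.06],
    [0.2, -6.1, 0, 0, 0, 0.06]
  ]
}}

```text
time: 27.18
tool_pos: [459.4, -28.7, 67.8]
tcp_rot: [179.9, -0.1, -0.8]
ft_force: [-3.5, -0.6, -1.4]
finger_gap: 16.7
grip_force: 98.8
```

```bash
python3 s.py
```

```text
t 27.175 p [459.4 -28.7  67.8] rot [ 1.7991e+02 -8.0000e-02 -8.2000e-01] F tool x,y, z -3.5 0.6 -1.4 M [-0.05  0.5   0.48] ring [560.4 -30.1] j [-10.  -6. 117.  -0.  69.  81.]
```

Call:
{"api": "apply_moves", "payload": {
  "rows": [
    [0, -5, 0, 0, 0, 0.05],
    [0.1, -5, 0, 0, 0, 0.05],
    [0.1, -5, 0, 0, 0, 0.05],
    [0.1, -5, 0, 0, 0, 0.05],
    [0.1, -5, 0, 0, 0, 0.05]
  ]
}}

```text
time: 27.8
tool_pos: [462.7, -3.7, 67.7]
tcp_rot: [180.0, -0.1, -15.1]
ft_force: [-2.8, 1.3, -1.8]
finger_gap: 16.2
grip_force: 98.9
```

```bash
python3 s.py
```

```text
t 27.8 p [462.7  -3.7  67.7] rot [ 1.7995e+02 -1.0000e-01 -1.5120e+01] F tool x,y, z -3.0 -0.5 -1.8 M [0.04 0.47 0.52] ring [560.2 -30.1] j [ -7.  -6. 116.  -0.  69.  98.]
```

Call:
{"api": "apply_moves", "payload": {
  "rows": [
    [-0.1, -5, 0, 0, 0, 0.05],
    [0.1, -5, 0, 0, 0, 0.05],
    [0.1, -5, 0, 0, 0, 0.05],
    [0.1, -5, 0, 0, 0, 0.05],
    [0.1, -5, 0, 0, 0, 0.05]
  ]
}}

```text
time: 28.42
tool_pos: [471.9, 19.6, 67.7]
tcp_rot: [-180.0, -0.1, -29.4]
ft_force: [-2.0, 1.4, -1.7]
finger_gap: 16.2
grip_force: 98.9
```

```bash
python3 s.py
```

```text
t 28.425 p [471.9  19.6  67.7] rot [-1.800e+02 -1.100e-01 -2.945e+01] F tool x,y, z -2.5 -0.3 -1.7 M [0.17 0.42 0.51] ring [559.9 -30. ] j [ -4.  -4. 115.  -0.  69. 116.]
```

Call:
{"api": "apply_moves", "payload": {
  "rows": [
    [-0.1, -5, 0, 0, 0, 0.05],
    [0.1, -5, 0, 0, 0, 0.05],
    [0.1, -5, 0, 0, 0, 0.05],
    [0.1, -5, 0, 0, 0, 0.05],
    [0.1, -5, 0, 0, 0, 0.05]
  ]
}}

```text
time: 29.05
tool_pos: [486.7, 40.0, 67.8]
tcp_rot: [-179.9, -0.1, -43.8]
ft_force: [-2.1, 1.6, -3.0]
finger_gap: 16.8
grip_force: 98.8
```

```bash
python3 s.py
```

```text
t 29.05 p [486.7  40.   67.8] rot [-1.7995e+02 -1.0000e-01 -4.3770e+01] F tool x,y, z -2.6 0.3 -3.0 M [0.23 0.29 0.5 ] ring [559.6 -29.9] j [ -1.  -2. 112.  -0.  69. 132.]
```

Call:
{"api": "apply_moves", "payload": {
  "rows": [
    [0, 5, 0.3, 0, 0, -0.05],
    [0.4, 8.1, 0, 0, 0, -0.08],
    [0.5, 10.1, 0, 0, 0, -0.1],
    [0.5, 10.1, 0, 0, 0, -0.1],
    [0.5, 10.1, 0, 0, 0, -0.1]
  ]
}}

```text
time: 29.68
tool_pos: [464.6, 2.8, 67.8]
tcp_rot: [-180.0, -0.2, -18.9]
ft_force: [0.5, 2.1, -3.0]
finger_gap: 16.7
grip_force: 98.7
```

Call:
{"api": "apply_moves", "payload": {
  "rows": [
    [0.5, 10.1, 0, 0, 0, -0.1],
    [0.5, 10.1, 0, 0, 0, -0.1],
    [0.5, 10.1, 0, 0, 0, -0.1],
    [0.5, 10.1, 0, 0, 0, -0.1],
    [0.5, 10.1, 0, 0, 0, -0.1]
  ]
}}

```text
time: 30.3
tool_pos: [460.9, -47.0, 67.9]
tcp_rot: [179.9, -0.2, 9.8]
ft_force: [2.3, 4.1, -2.5]
finger_gap: 17.1
grip_force: 98.7
```

Call:
{"api": "apply_moves", "payload": {
  "rows": [
    [0.5, 10.1, 0, 0, 0, -0.1],
    [0.5, 10.1, 0, 0, 0, -0.1],
    [0.3, 8.1, 0, 0, 0, -0.08],
    [0.1, 5, 0, 0, 0, -0.05],
    [0, 0, 0, 0, 0, 0]
  ]
}}

```text
time: 30.92
tool_pos: [471.8, -78.2, 67.9]
tcp_rot: [179.9, -0.2, 28.5]
ft_force: [3.2, 5.5, -3.6]
finger_gap: 16.8
grip_force: 98.6
```

```bash
python3 s.py
```

```text
t 30.925 p [471.8 -78.2  67.9] rot [179.88  -0.2   28.53] F tool x,y, z 5.4 -3.4 -3.6 M [ 0.82 -0.39  0.27] ring [560.6 -30. ] j [-16.  -3. 114.   0.  69.  46.]
```

Call:
{"api": "apply_moves", "payload": {
  "rows": [
    [0.5, -5, 0.3, 0, 0, 0.05],
    [0.1, -5, 0, 0, 0, 0.05],
    [0.1, -5, 0, 0, 0, 0.05],
    [0.1, -5, 0, 0, 0, 0.05],
    [0.1, -5, 0, 0, 0, 0.05]
  ]
}}

```text
time: 31.55
tool_pos: [462.5, -54.8, 67.5]
tcp_rot: [179.9, -0.2, 14.1]
ft_force: [0.6, 3.6, -1.6]
finger_gap: 16.3
grip_force: 98.7
```

```bash
python3 s.py
```

```text
t 31.55 p [462.5 -54.8  67.5] rot [179.91  -0.18  14.08] F tool x,y, z 1.5 -3.3 -1.6 M [ 0.57 -0.19  0.34] ring [560.4 -30.2] j [-13.  -5. 116.  -0.  69.  63.]
```

Call:
{"api": "apply_moves", "payload": {
  "rows": [
    [0.1, -5, 0, 0, 0, 0.05],
    [0.1, -5, 0, 0, 0, 0.05],
    [0.1, -5, 0, 0, 0, 0.05],
    [0.1, -5, 0, 0, 0, 0.05],
    [0, 0, 0, 0, 0, 0]
  ]
}}

```text
time: 32.17
tool_pos: [459.5, -35.1, 67.6]
tcp_rot: [179.9, -0.2, 2.8]
ft_force: [2.3, 1.1, -2.3]
finger_gap: 17.1
grip_force: 98.9
```

```bash
python3 s.py
```

```text
t 32.175 p [459.5 -35.1  67.6] rot [179.93  -0.2    2.77] F tool x,y, z 2.3 -1.0 -2.3 M [ 0.26 -0.35  0.43] ring [560.4 -30.2] j [-11.  -6. 117.  -0.  69.  77.]
```

Call:
{"api": "apply_moves", "payload": {
  "rows": [
    [0, -5, 0, 0, 0, 0.05],
    [0.1, -5, 0, 0, 0, 0.05],
    [0.1, -5, 0, 0, 0, 0.05],
    [0, 0, 0, 0, 0, 0],
    [0, 0, 0, 0, 0, 0]
  ]
}}

```text
time: 32.8
tool_pos: [459.6, -20.3, 67.4]
tcp_rot: [180.0, -0.2, -5.8]
ft_force: [6.4, 1.3, -1.5]
finger_gap: 17.2
grip_force: 99.0
```

```bash
python3 s.py
```

```text
t 32.8 p [459.6 -20.3  67.4] rot [179.98  -0.18  -5.77] F tool x,y, z 6.2 -1.9 -1.5 M [ 0.18 -1.03  0.63] ring [560.1 -30.4] j [ -9.  -6. 117.  -0.  69.  87.]
```

Call:
{"api": "apply_moves", "payload": {
  "rows": [
    [0.3, -5, 0, 0, 0, 0.05],
    [0.1, -5, 0, 0, 0, 0.05],
    [0.1, -5, 0, 0, 0, 0.05],
    [0, 0, 0, 0, 0, 0],
    [0, 0, 0, 0, 0, 0]
  ]
}}

```text
time: 33.42
tool_pos: [462.0, -5.5, 67.1]
tcp_rot: [-180.0, -0.1, -14.3]
ft_force: [5.6, 1.1, -1.4]
finger_gap: 16.9
grip_force: 99.1
```

```bash
python3 s.py
```

```text
t 33.425 p [462.   -5.5  67.1] rot [-1.7999e+02 -1.4000e-01 -1.4340e+01] F tool x,y, z 5.1 -2.5 -1.4 M [ 0.13 -1.    0.65] ring [559.9 -30.5] j [ -7.  -6. 117.  -0.  69.  97.]
```

Call:
{"api": "apply_moves", "payload": {
  "rows": [
    [0.4, -5, 0, 0, 0, 0.05],
    [0.1, -5, 0, 0, 0, 0.05],
    [0.1, -5, 0, 0, 0, 0.05],
    [0.1, -5, 0, 0, 0, 0.05],
    [0, 0, 0, 0, 0, 0]
  ]
}}

```text
time: 34.05
tool_pos: [468.5, 13.4, 66.8]
tcp_rot: [-180.0, -0.1, -25.8]
ft_force: [4.0, 0.0, -0.2]
finger_gap: 16.8
grip_force: 99.2
```

```bash
python3 s.py
```

```text
t 34.05 p [468.5  13.4  66.8] rot [-1.7999e+02 -6.0000e-02 -2.5790e+01] F tool x,y, z 3.6 -1.8 -0.2 M [ 0.11 -0.8   0.67] ring [559.5 -30.5] j [ -5.  -5. 115.  -0.  69. 111.]
```

```bash
python3 - <<'E'
from h import *
for c in("top","side"):
    im,d=eyes.snapshot(c);np.savez(f"{c}5.npz",im=im,d=d)
    print([(k["xyz"],k["confidence"]) for k in models.place_of("ring_mid",c)[:1]])
a=np.load("top5.npz")["im"][205:265,250:330,::-1];b=np.load("side5.npz")["im"][165:225,265:345,::-1]
cv2.imwrite("pics/eng3.png",cv2.resize(np.hstack([a,b]),(800,300),interpolation=cv2.INTER_CUBIC))
E
```

```text
[([563.9, -31.1, 73.2], 0.76)]
[([564.4, -31.0, 73.1], 0.83)]
```

View pics/eng3.png

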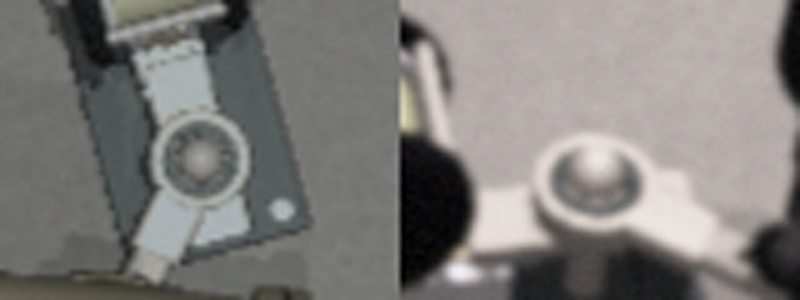

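The ring is still seated, at (200,158) and (595,178), and the handle angle of about -25° matches the tool, so the grip hasn't slipped. I'll keep driving.

Call:
{"api": "apply_moves", "payload": {
  "rows": [
    [0.3, -5, -0.2, 0, 0, 0.05],
    [0.1, -5, 0, 0, 0, 0.05],
    [0.1, -5, 0, 0, 0, 0.05],
    [0.1, -5, 0, 0, 0, 0.05],
    [0, 0, 0, 0, 0, 0]
  ]
}}

```text
time: 34.88
tool_pos: [478.9, 30.8, 66.8]
tcp_rot: [-180.0, -0.0, -37.3]
ft_force: [2.5, 3.4, 0.0]
finger_gap: 16.9
grip_force: 99.3
```

```bash
python3 s.py
```

```text
t 34.875 p [478.9  30.8  66.8] rot [-1.7997e+02 -1.0000e-02 -3.7330e+01] F tool x,y, z -0.1 -4.2 0.0 M [ 0.35 -0.83  0.72] ring [559.2 -30.4] j [ -2.  -3. 114.   0.  69. 125.]
```

Call:
{"api": "apply_moves", "payload": {
  "rows": [
    [0.1, -5, 0, 0, 0, 0.05],
    [0.1, -5, 0, 0, 0, 0.05],
    [0.1, -5, 0, 0, 0, 0.05],
    [0, 0, 0, 0, 0, 0],
    [0, 0, 0, 0, 0, 0]
  ]
}}

```text
time: 35.5
tool_pos: [488.7, 42.2, 66.8]
tcp_rot: [-179.9, 0.0, -45.9]
ft_force: [5.3, 4.7, 0.4]
finger_gap: 16.7
grip_force: 99.1
```

```bash
python3 s.py
```

```text
t 35.5 p [488.7  42.2  66.8] rot [-1.7994e+02  1.0000e-02 -4.5890e+01] F tool x,y, z 0.3 -7.0 0.4 M [ 0.71 -0.93  0.6 ] ring [559.  -30.3] j [ -1.  -1. 112.   0.  69. 135.]
```

Call:
{"api": "apply_moves", "payload": {
  "rows": [
    [0.8, 4.2, 0, 0, 0, -0.05],
    [0.4, 8.1, 0, 0, 0, -0.08],
    [0.5, 10.1, 0, 0, 0, -0.1],
    [0.5, 10.1, 0, 0, 0, -0.1],
    [0.5, 10.1, 0, 0, 0, -0.1]
  ]
}}

```text
time: 36.12
tool_pos: [465.5, 6.1, 66.7]
tcp_rot: [-179.9, 0.0, -21.1]
ft_force: [5.5, 3.0, -1.2]
finger_gap: 16.5
grip_force: 99.1
```

```bash
python3 s.py
```

```text
t 36.125 p [465.5   6.1  66.7] rot [-179.94    0.    -21.08] F tool x,y, z 4.1 -4.7 -1.2 M [ 0.59 -1.1   0.49] ring [559.8 -30.2] j [ -6.  -5. 116.   0.  69. 105.]
```

Call:
{"api": "apply_moves", "payload": {
  "rows": [
    [0.5, 10.1, 0, 0, 0, -0.1],
    [0.5, 10.1, 0, 0, 0, -0.1],
    [0.5, 10.1, 0, 0, 0, -0.1],
    [0.5, 10.1, 0, 0, 0, -0.1],
    [0.5, 10.1, 0, 0, 0, -0.1]
  ]
}}

```text
time: 36.75
tool_pos: [460.1, -43.4, 67.0]
tcp_rot: [-179.9, -0.1, 7.6]
ft_force: [8.6, 6.0, -1.1]
finger_gap: 16.8
grip_force: 98.9
```

Call:
{"api": "apply_moves", "payload": {
  "rows": [
    [0.5, 10.1, 0, 0, 0, -0.1],
    [0.5, 10.1, 0, 0, 0, -0.1],
    [0.5, 10.1, 0, 0, 0, -0.1],
    [0.3, 8.1, 0, 0, 0, -0.08],
    [0, 0, 0, 0, 0, 0]
  ]
}}

```text
time: 37.38
tool_pos: [472.1, -79.3, 66.8]
tcp_rot: [-179.9, -0.1, 29.2]
ft_force: [6.7, 7.5, -1.2]
finger_gap: 16.5
grip_force: 98.9
```

```bash
python3 s.py
```

```text
t 37.375 p [472.1 -79.3  66.8] rot [-1.7991e+02 -1.3000e-01  2.9170e+01] F tool x,y, z 9.5 -3.3 -1.2 M [ 1.28 -1.31  0.25] ring [560.2 -30.1] j [-16.  -3. 114.   0.  69.  45.]
```

Call:
{"api": "apply_moves", "payload": {
  "rows": [
    [1, -5, 0, 0, 0, 0.05],
    [0.1, -5, 0, 0, 0, 0.05],
    [0.1, -5, 0, 0, 0, 0.05],
    [0.1, -5, 0, 0, 0, 0.05],
    [0.1, -5, 0, 0, 0, 0.05]
  ]
}}

```text
time: 38.0
tool_pos: [462.5, -55.9, 66.5]
tcp_rot: [-179.9, 0.0, 14.7]
ft_force: [4.2, 4.7, 0.1]
finger_gap: 16.9
grip_force: 99.0
```

```bash
python3 s.py
```

```text
t 38.0 p [462.5 -55.9  66.5] rot [-179.92    0.     14.71] F tool x,y, z 5.2 -3.5 0.1 M [ 0.81 -0.87  0.4 ] ring [560.2 -30.2] j [-13.  -5. 116.   0.  69.  62.]
```

Call:
{"api": "apply_moves", "payload": {
  "rows": [
    [0.1, -5, 0, 0, 0, 0.05],
    [0.1, -5, 0, 0, 0, 0.05],
    [0.1, -5, 0, 0, 0, 0.05],
    [0, 0, 0, 0, 0, 0],
    [0, 0, 0, 0, 0, 0]
  ]
}}

```text
time: 38.62
tool_pos: [460.0, -41.3, 66.7]
tcp_rot: [-179.9, -0.0, 6.2]
ft_force: [5.1, 4.8, 0.3]
finger_gap: 16.7
grip_force: 99.1
```

```bash
python3 s.py
```

```text
t 38.625 p [460.  -41.3  66.7] rot [-1.7995e+02 -1.0000e-02  6.2400e+00] F tool x,y, z 5.6 -4.2 0.3 M [ 0.64 -0.84  0.51] ring [560.4 -30.4] j [-12.  -6. 116.   0.  69.  72.]
```

Call:
{"api": "apply_moves", "payload": {
  "rows": [
    [0.1, -5, 0, 0, 0, 0.05],
    [0.1, -5, 0, 0, 0, 0.05],
    [0.1, -5, 0, 0, 0, 0.05],
    [0, 0, 0, 0, 0, 0],
    [0, 0, 0, 0, 0, 0]
  ]
}}

```text
time: 39.25
tool_pos: [459.3, -26.8, 66.6]
tcp_rot: [-180.0, 0.0, -2.3]
ft_force: [3.8, 2.9, 0.5]
finger_gap: 16.7
grip_force: 99.3
```

```bash
python3 s.py
```

```text
t 39.25 p [459.3 -26.8  66.6] rot [-1.7998e+02  2.0000e-02 -2.3200e+00] F tool x,y, z 3.7 -3.0 0.5 M [ 0.48 -0.71  0.72] ring [560.2 -30.9] j [-10.  -6. 117.   0.  69.  83.]
```

Call:
{"api": "apply_moves", "payload": {
  "rows": [
    [0.1, -5, 0, 0, 0, 0.05],
    [0.1, -5, 0, 0, 0, 0.05],
    [0.1, -5, 0, 0, 0, 0.05],
    [0, 0, 0, 0, 0, 0],
    [0, 0, 0, 0, 0, 0]
  ]
}}

```text
time: 39.88
tool_pos: [460.8, -11.4, 66.5]
tcp_rot: [-179.9, 0.1, -10.9]
ft_force: [1.8, 6.2, 1.7]
finger_gap: 16.6
grip_force: 99.3
```

```bash
python3 s.py
```

```text
t 39.875 p [460.8 -11.4  66.5] rot [-1.7995e+02  6.0000e-02 -1.0950e+01] F tool x,y, z 0.5 -6.4 1.7 M [ 0.84 -0.56  0.62] ring [559.9 -30.6] j [ -8.  -6. 117.   0.  69.  93.]
```

Call:
{"api": "apply_moves", "payload": {
  "rows": [
    [0.6, -5.4, -0.3, 0, 0, 0.05],
    [0.3, -5.4, 0, 0, 0, 0.05],
    [0.1, -5.1, 0, 0, 0, 0.05],
    [0.1, -5.1, 0, 0, 0, 0.05],
    [0.1, -5.1, 0, 0, 0, 0.05]
  ]
}}

```text
time: 40.5
tool_pos: [468.5, 12.9, 66.3]
tcp_rot: [180.0, 0.2, -25.4]
ft_force: [-0.6, 3.1, 1.0]
finger_gap: 16.7
grip_force: 99.1
```

```bash
python3 s.py; python3 - <<'E'
from h import *
for c in("top","side"):
    im,d=eyes.snapshot(c);np.savez(f"{c}6.npz",im=im,d=d)
    print([(k["xyz"],k["confidence"]) for k in models.place_of("ring_mid",c)[:1]],[(k["xyz"],k["confidence"]) for k in models.place_of("nut_mid",c)[:1]])
a=np.load("top6.npz")["im"][215:255,265:315,::-1];b=np.load("side6.npz")["im"][180:220,280:330,::-1]
cv2.imwrite("pics/eng4.png",cv2.resize(np.hstack([a,b]),(800,320),interpolation=cv2.INTER_CUBIC))
E
```

```text
t 40.5 p [468.5  12.9  66.3] rot [ 1.7996e+02  1.6000e-01 -2.5400e+01] F tool x,y, z -1.9 -2.6 1.0 M [ 0.44 -0.01  0.3 ] ring [559.8 -30.4] j [ -5.  -4. 115.   0.  69. 111.]
[([564.4, -31.4, 71.2], 0.94)] [([754.1, -271.5, -2.4], 0.69)]
[([560.0, -32.6, 70.5], 0.6)] [([560.2, -31.5, 70.3], 0.61)]
```

View pics/eng4.png

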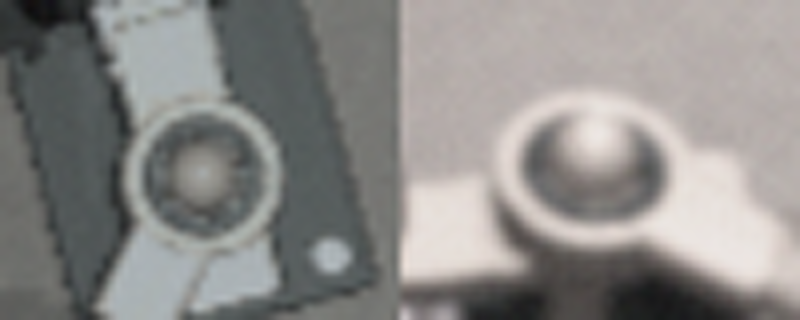

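Call:
{"api": "apply_moves", "payload": {
  "rows": [
    [0, -2.5, 0, 0, 0, 0.025],
    [0, -2.5, 0, 0, 0, 0.025],
    [0, -2.5, 0, 0, 0, 0.025],
    [0, 0, 0, 0, 0, 0],
    [0, 0, 0, 0, 0, 0]
  ]
}}

```text
time: 41.42
tool_pos: [472.5, 19.8, 66.6]
tcp_rot: [180.0, 0.1, -29.7]
ft_force: [-2.6, 4.1, -0.6]
finger_gap: 17.1
grip_force: 99.0
```

```bash
python3 s.py
```

```text
t 41.425 p [472.5  19.8  66.6] rot [ 1.7998e+02  8.0000e-02 -2.9660e+01] F tool x,y, z -4.3 -2.3 -0.6 M [0.74 0.35 0.31] ring [560.3 -30.2] j [ -4.  -4. 115.   0.  69. 116.]
```

Call:
{"api": "apply_moves", "payload": {
  "rows": [
    [0, -2.5, 0, 0, 0, 0.025],
    [0, -2.5, 0, 0, 0, 0.025],
    [0, -2.5, 0, 0, 0, 0.025],
    [0, 0, 0, 0, 0, 0],
    [0, 0, 0, 0, 0, 0]
  ]
}}

```text
time: 42.05
tool_pos: [476.3, 26.5, 66.6]
tcp_rot: [180.0, 0.1, -34.0]
ft_force: [-3.5, 6.2, 0.5]
finger_gap: 17.5
grip_force: 99.1
```

```bash
python3 s.py
```

```text
t 42.05 p [476.3  26.5  66.6] rot [ 1.7999e+02  1.1000e-01 -3.3950e+01] F tool x,y, z -6.3 -3.2 0.5 M [0.87 0.43 0.34] ring [560.  -29.9] j [ -3.  -3. 114.   0.  69. 121.]
```

Call:
{"api": "apply_moves", "payload": {
  "rows": [
    [0, -2.5, 0, 0, 0, 0.025],
    [0, -2.5, 0, 0, 0, 0.025],
    [0, -2.5, 0, 0, 0, 0.025],
    [0, 0, 0, 0, 0, 0],
    [0, 0, 0, 0, 0, 0]
  ]
}}

```text
time: 42.68
tool_pos: [480.5, 32.5, 66.5]
tcp_rot: [180.0, 0.1, -38.2]
ft_force: [-4.3, 6.3, 0.0]
finger_gap: 16.5
grip_force: 99.1
```

```bash
python3 s.py
```

```text
t 42.675 p [480.5  32.5  66.5] rot [ 1.7996e+02  1.1000e-01 -3.8240e+01] F tool x,y, z -7.3 -2.3 0.0 M [0.82 0.44 0.43] ring [559.8 -30. ] j [ -2.  -2. 113.   0.  69. 126.]
```

Call:
{"api": "apply_moves", "payload": {
  "rows": [
    [-0.5, -2.5, 0, 0, 0, 0.025],
    [0, -2.5, 0, 0, 0, 0.025],
    [0, -2.5, 0, 0, 0, 0.025],
    [0, 0, 0, 0, 0, 0],
    [0, 0, 0, 0, 0, 0]
  ]
}}

```text
time: 43.3
tool_pos: [485.2, 38.3, 66.7]
tcp_rot: [180.0, 0.1, -42.5]
ft_force: [-2.6, 4.0, -0.2]
finger_gap: 16.7
grip_force: 99.2
```

```bash
python3 s.py
```

```text
t 43.3 p [485.2  38.3  66.7] rot [ 1.7996e+02  6.0000e-02 -4.2550e+01] F tool x,y, z -4.6 -1.1 -0.2 M [0.59 0.38 0.51] ring [559.6 -30. ] j [ -2.  -2. 113.   0.  69. 131.]
```

Call:
{"api": "apply_moves", "payload": {
  "rows": [
    [0, -2.5, 0, 0, 0, 0.025],
    [0, -2.5, 0, 0, 0, 0.025],
    [0, -2.5, 0, 0, 0, 0.025],
    [0, -2.5, 0, 0, 0, 0.025],
    [0, 0, 0, 0, 0, 0]
  ]
}}

```text
time: 43.92
tool_pos: [492.2, 45.4, 66.6]
tcp_rot: [179.9, 0.1, -48.3]
ft_force: [-3.5, 3.6, 0.7]
finger_gap: 16.9
grip_force: 99.2
```

```bash
python3 s.py
```

```text
t 43.925 p [492.2  45.4  66.6] rot [ 1.7994e+02  6.0000e-02 -4.8290e+01] F tool x,y, z -5.0 0.2 0.7 M [0.51 0.49 0.52] ring [559.4 -30. ] j [ -1.  -0. 111.   0.  69. 138.]
```

Call:
{"api": "apply_moves", "payload": {
  "rows": [
    [0, -2.5, 0, 0, 0, 0.025],
    [0, -2.5, 0, 0, 0, 0.025],
    [0, -2.5, 0, 0, 0, 0.025],
    [0, -2.5, 0, 0, 0, 0.025],
    [0, 0, 0, 0, 0, 0]
  ]
}}

```text
time: 44.55
tool_pos: [500.7, 52.3, 67.0]
tcp_rot: [-180.0, 0.0, -54.0]
ft_force: [-0.9, 6.6, -1.0]
finger_gap: 16.1
grip_force: 98.9
```

```bash
python3 s.py
```

```text
t 44.55 p [500.7  52.3  67. ] rot [-1.7996e+02  4.0000e-02 -5.4040e+01] F tool x,y, z -5.8 -3.2 -1.0 M [1.   0.03 0.17] ring [560.  -29.5] j [  0.   1. 110.   0.  69. 144.]
```

Call:
{"api": "apply_moves", "payload": {
  "rows": [
    [-0.3, 8, 0, 0, 0, -0.08],
    [0.5, 10.1, 0, 0, 0, -0.1],
    [0.6, 12.1, 0, 0, 0, -0.12],
    [0.6, 12.1, 0, 0, 0, -0.12],
    [0.7, 12.1, 0, 0, 0, -0.12]
  ]
}}

```text
time: 45.18
tool_pos: [467.0, 9.7, 67.3]
tcp_rot: [-180.0, -0.1, -22.9]
ft_force: [4.2, 2.6, -1.7]
finger_gap: 17.1
grip_force: 98.8
```

Call:
{"api": "apply_moves", "payload": {
  "rows": [
    [0.7, 12.1, 0, 0, 0, -0.12],
    [0.7, 12.1, 0, 0, 0, -0.12],
    [0.7, 12.1, 0, 0, 0, -0.12],
    [0.7, 12.1, 0, 0, 0, -0.12],
    [0.7, 12.1, 0, 0, 0, -0.12]
  ]
}}

```text
time: 45.8
tool_pos: [461.3, -49.8, 67.5]
tcp_rot: [180.0, -0.1, 11.5]
ft_force: [4.7, 3.9, -2.2]
finger_gap: 16.7
grip_force: 98.8
```

Call:
{"api": "apply_moves", "payload": {
  "rows": [
    [0.7, 12.1, 0, 0, 0, -0.12],
    [0.7, 12.1, 0, 0, 0, -0.12],
    [0.7, 12.1, 0, 0, 0, -0.12],
    [0.5, 10.1, 0, 0, 0, -0.1],
    [0.2, 6.1, 0, 0, 0, -0.06]
  ]
}}

```text
time: 46.42
tool_pos: [484.4, -95.9, 67.3]
tcp_rot: [179.9, -0.1, 41.2]
ft_force: [4.5, 6.5, -3.1]
finger_gap: 17.0
grip_force: 98.8
```

```bash
python3 s.py
```

```text
t 46.425 p [484.4 -95.9  67.3] rot [ 1.7994e+02 -1.3000e-01  4.1200e+01] F tool x,y, z 7.6 -1.9 -3.1 M [ 1.11 -0.75  0.08] ring [560.4 -29.4] j [-17.  -1. 112.   0.  69.  32.]
```

Call:
{"api": "apply_moves", "payload": {
  "rows": [
    [0.5, -5, 0, 0, 0, 0.05],
    [0.2, -5, 0, 0, 0, 0.05],
    [0.1, -5, 0, 0, 0, 0.05],
    [0.1, -5, 0, 0, 0, 0.05],
    [0.1, -5, 0, 0, 0, 0.05]
  ]
}}

```text
time: 47.05
tool_pos: [469.9, -75.1, 67.2]
tcp_rot: [180.0, -0.1, 26.6]
ft_force: [1.9, 2.5, -0.9]
finger_gap: 16.7
grip_force: 98.7
```

```bash
python3 s.py
```

```text
t 47.05 p [469.9 -75.1  67.2] rot [ 1.7995e+02 -6.0000e-02  2.6650e+01] F tool x,y, z 2.8 -1.4 -0.9 M [ 0.38 -0.34  0.12] ring [560.2 -29.8] j [-15.  -4. 114.   0.  69.  48.]
```

Call:
{"api": "apply_moves", "payload": {
  "rows": [
    [0.1, -4, 0, 0, 0, 0.04],
    [0.1, -4, 0, 0, 0, 0.04],
    [0.1, -4, 0, 0, 0, 0.04],
    [0.1, -4, 0, 0, 0, 0.04],
    [0.1, -4, 0, 0, 0, 0.04]
  ]
}}

```text
time: 47.68
tool_pos: [462.7, -56.4, 67.1]
tcp_rot: [180.0, -0.0, 15.2]
ft_force: [1.2, 3.0, -1.3]
finger_gap: 16.7
grip_force: 98.8
```

```bash
python3 s.py
```

```text
t 47.675 p [462.7 -56.4  67.1] rot [ 1.7997e+02 -5.0000e-02  1.5210e+01] F tool x,y, z 2.0 -2.6 -1.3 M [ 0.51 -0.31  0.26] ring [560.2 -29.9] j [-13.  -5. 116.  -0.  69.  62.]
```

Call:
{"api": "apply_moves", "payload": {
  "rows": [
    [0.1, -4, 0, 0, 0, 0.04],
    [0.1, -4, 0, 0, 0, 0.04],
    [0.1, -4, 0, 0, 0, 0.04],
    [0.1, -4, 0, 0, 0, 0.04],
    [0.1, -4, 0, 0, 0, 0.04]
  ]
}}

```text
time: 48.3
tool_pos: [459.6, -37.0, 67.2]
tcp_rot: [179.9, -0.1, 3.8]
ft_force: [0.2, 0.3, -0.8]
finger_gap: 16.4
grip_force: 99.0
```

```bash
python3 s.py
```

```text
t 48.3 p [459.6 -37.   67.2] rot [ 1.7994e+02 -6.0000e-02  3.7700e+00] F tool x,y, z 0.2 -0.2 -0.8 M [ 0.2  -0.22  0.52] ring [560.4 -30.4] j [-11.  -6. 117.  -0.  69.  75.]
```

Call:
{"api": "apply_moves", "payload": {
  "rows": [
    [0.1, -4, 0, 0, 0, 0.04],
    [0.1, -4, 0, 0, 0, 0.04],
    [0.1, -4, 0, 0, 0, 0.04],
    [0.1, -4, 0, 0, 0, 0.04],
    [0.1, -4, 0, 0, 0, 0.04]
  ]
}}

```text
time: 48.92
tool_pos: [460.1, -17.1, 67.1]
tcp_rot: [179.9, -0.0, -7.7]
ft_force: [0.4, 2.8, -1.7]
finger_gap: 16.6
grip_force: 99.1
```

```bash
python3 s.py
```

```text
t 48.925 p [460.1 -17.1  67.1] rot [ 1.7995e+02 -3.0000e-02 -7.6800e+00] F tool x,y, z 0.1 -2.8 -1.7 M [0.37 0.   0.6 ] ring [560.2 -30.5] j [ -8.  -6. 117.  -0.  69.  89.]
```

Call:
{"api": "apply_moves", "payload": {
  "rows": [
    [0.1, -4, 0, 0, 0, 0.04],
    [0.1, -4, 0, 0, 0, 0.04],
    [0.1, -4, 0, 0, 0, 0.04],
    [0.1, -4, 0, 0, 0, 0.04],
    [0.1, -4, 0, 0, 0, 0.04]
  ]
}}

```text
time: 49.55
tool_pos: [464.6, 2.9, 66.9]
tcp_rot: [180.0, -0.0, -19.2]
ft_force: [-1.0, 3.6, -1.0]
finger_gap: 17.0
grip_force: 98.9
```

```bash
python3 s.py
```

```text
t 49.55 p [464.6   2.9  66.9] rot [180.    -0.   -19.16] F tool x,y, z -2.1 -3.1 -1.0 M [0.47 0.05 0.32] ring [560.  -30.3] j [ -6.  -5. 116.  -0.  69. 103.]
```

Total driven is at least 160° of the 126–172° needed. The torque now builds and breaks away instead of holding steady at 0.5 N m, which points to the nut being against its stop. I'll lift off while the bore is slack.

Call:
{"api": "apply_moves", "payload": {
  "rows": [
    [0, 0, -2, 0, 0, 0],
    [0, 0, -4, 0, 0, 0],
    [0, 0, -6, 0, 0, 0],
    [0, 0, -6, 0, 0, 0],
    [0, 0, -6, 0, 0, 0]
  ]
}}

```text
time: 50.18
tool_pos: [464.3, 2.3, 91.4]
tcp_rot: [180.0, 0.0, -19.1]
ft_force: [0.3, -0.3, -3.2]
finger_gap: 16.7
grip_force: 98.4
```

```bash
python3 s.py
```

```text
t 50.175 p [464.3   2.3  91.4] rot [ 1.7996e+02  1.0000e-02 -1.9050e+01] F tool x,y, z 0.3 0.2 -3.2 M [ 0.05  0.16 -0.01] ring [559.7 -30.7] j [ -6.  -7. 115.  -0.  72. 103.]
```

Call:
{"api": "apply_moves", "payload": {
  "rows": [
    [0, 0, -10, 0, 0, 0],
    [0, 0, -12, 0, 0, 0],
    [-6, -14, -8, 0, 0, 0],
    [-12, -29, 0, 0, 0, 0],
    [-12, -29, 0, 0, 0, 0]
  ]
}}

```text
time: 50.8
tool_pos: [459.6, 82.0, 121.7]
tcp_rot: [-180.0, -0.0, -19.1]
ft_force: [-0.4, 0.2, -5.1]
finger_gap: 16.7
grip_force: 98.5
```

Call:
{"api": "apply_moves", "payload": {
  "rows": [
    [-12, -29, 0, 0, 0, 0],
    [-12, -29, 0, 0, 0, 0],
    [-12, -29, 0, 0, 0, 0],
    [-12, -29, 0, 0, 0, 0],
    [-12, -29, 0, 0, 0, 0]
  ]
}}

```text
time: 51.42
tool_pos: [449.7, 239.1, 121.5]
tcp_rot: [-180.0, -0.0, -19.0]
ft_force: [0.6, -0.0, -4.0]
finger_gap: 16.7
grip_force: 98.5
```

Call:
{"api": "apply_moves", "payload": {
  "rows": [
    [-6, -14, 8, 0, 0, -0.1],
    [0, 0, 16, 0, 0, -0.12],
    [0, 0, 20, 0, 0, -0.12],
    [0, 0, 20, 0, 0, -0.12],
    [0, 0, 14, 0, 0, -0.08]
  ]
}}

```text
time: 52.05
tool_pos: [448.2, 253.0, 42.3]
tcp_rot: [-180.0, 0.1, 12.1]
ft_force: [-0.1, -0.2, -4.4]
finger_gap: 16.6
grip_force: 98.5
```

```bash
python3 s.py; python3 - <<'E'
from h import *
im,d=eyes.snapshot("top");eyes.snapshot("side")
for c in("top","side"):print([(k["xyz"],k["confidence"]) for k in models.place_of("ring_mid",c)[:1]])
E
```

```text
t 52.05 p [448.2 253.   42.3] rot [-1.800e+02  7.000e-02  1.211e+01] F tool x,y, z -0.2 0.2 -4.4 M [-0.06  0.15 -0.04] ring [546.9 274.2] j [ 24.   5. 109.   0.  66. 102.]
[([548.5, 269.6, 49.2], 0.57)]
[([547.8, 275.8, 43.7], 0.83)]
```

Call:
{"api": "apply_moves", "payload": {
  "rows": [
    [0, 0, 12, 0, 0, 0],
    [0, 0, 12, 0, 0, 0],
    [0, 0, 7, 0, 0, 0],
    [0, 0, 2, 0, 0, 0],
    [0, 0, 1, 0, 0, 0]
  ]
}}

```text
time: 52.88
tool_pos: [449.2, 252.4, 8.9]
tcp_rot: [180.0, 0.0, 11.9]
ft_force: [-0.5, -0.3, -3.5]
finger_gap: 16.6
grip_force: 98.5
```

```bash
python3 s.py
```

```text
t 52.875 p [449.2 252.4   8.9] rot [180.    0.   11.9] F tool x,y, z -0.6 0.2 -3.5 M [-0.02  0.14  0.02] ring [548.  273.2] j [ 24.   8. 110.  -0.  63. 102.]
```

Call:
{"api": "apply_moves", "payload": {
  "rows": [
    [0, 0, 2, 0, 0, 0],
    [0, 0, 1, 0, 0, 0],
    [0, 0, 1, 0, 0, 0],
    [0, 0, 0.6, 0, 0, 0],
    [0, 0, 0, 0, 0, 0]
  ]
}}

```text
time: 53.5
tool_pos: [449.2, 252.5, 4.5]
tcp_rot: [-180.0, -0.0, 11.9]
ft_force: [-0.5, 0.1, -4.8]
finger_gap: 16.8
grip_force: 98.6
```

```bash
python3 s.py
```

```text
t 53.5 p [449.2 252.5   4.5] rot [-1.800e+02 -1.000e-02  1.191e+01] F tool x,y, z -0.5 -0.2 -4.8 M [-0.04  0.17 -0.04] ring [548.  273.3] j [ 24.   8. 110.  -0.  62. 102.]
```

Call:
{"api": "apply_moves", "payload": {
  "rows": [
    [0, 0, 0.7, 0, 0, 0],
    [0, 0, 0.5, 0, 0, 0],
    [0, 0, 0.3, 0, 0, 0],
    [0, 0, 0, 0, 0, 0],
    [0, 0, 0, 0, 0, 0]
  ],
  "grip_force": 40
}}

```text
time: 54.12
tool_pos: [449.2, 252.5, 3.5]
tcp_rot: [180.0, -0.0, 11.9]
ft_force: [-4.0, -2.6, 4.8]
finger_gap: 16.6
grip_force: 99.8
```

```bash
python3 s.py
```

```text
t 54.125 p [449.2 252.5   3.5] rot [180.    -0.    11.91] F tool x,y, z -4.4 1.7 4.8 M [-0.33  0.8   0.03] ring [548.  273.3] j [ 24.   8. 110.  -0.  62. 102.]
```

Call:
{"api": "apply_moves", "payload": {
  "rows": [
    [0, 0, 0, 0, 0, 0],
    [0, 0, 0, 0, 0, 0],
    [0, 0, 0, 0, 0, 0],
    [0, 0, 0, 0, 0, 0],
    [0, 0, 0, 0, 0, 0]
  ],
  "fingers": 60
}}

```text
time: 54.75
tool_pos: [449.1, 252.5, 2.9]
tcp_rot: [180.0, -0.0, 11.9]
ft_force: [0.5, -0.6, 0.1]
finger_gap: 60.0
grip_force: 0.0
```

Call:
{"api": "apply_moves", "payload": {
  "rows": [
    [0, 0, -5, 0, 0, 0],
    [0, 0, -15, 0, 0, 0],
    [0, 0, -30, 0, 0, 0],
    [0, 0, -40, 0, 0, 0],
    [0, 0, -40, 0, 0, 0]
  ]
}}

```text
time: 55.38
tool_pos: [449.2, 252.5, 135.3]
tcp_rot: [-180.0, -0.1, 11.9]
ft_force: [0.8, 0.3, -1.0]
finger_gap: 60.0
grip_force: 0.0
```

Call:
{"api": "apply_moves", "payload": {
  "rows": [
    [-20, 0, -20, 0, 0, 0],
    [-30, -20, 0, 0, 0, 0],
    [-30, -30, 0, 0, 0, 0],
    [-10, -10, 0, 0, 0, 0],
    [0, 0, 0, 0, 0, 0]
  ]
}}

```text
time: 56.0
tool_pos: [348.6, 293.1, 153.8]
tcp_rot: [-180.0, -0.1, 12.0]
ft_force: [-0.2, 0.2, 0.8]
finger_gap: 59.8
grip_force: 0.0
```

```bash
python3 s.py; python3 - <<'E'
from h import *
T=[]
for c in("top","side"):
    im,d=eyes.snapshot(c);T.append(cv2.resize(im[:,:,::-1],(400,300)))
    for n in("ring_mid","handle_mid","nut_mid","sideplate","shaft","cork_grip"):print(c,n,[(np.round(k["xyz"]),round(k["confidence"],2)) for k in models.place_of(n,c)[:1]])
cv2.imwrite("pics/end.png",np.hstack(T))
E
```

```text
t 56.0 p [348.6 293.1 153.8] rot [-1.7998e+02 -9.0000e-02  1.2010e+01] F tool x,y, z -0.1 -0.2 0.8 M [-0.   -0.01 -0.02] ring [447.4 314.1] j [ 34. -13. 113.  -0.  80. 112.]
top ring_mid [(array([548., 270.,   9.]), 0.89)]
top handle_mid [(array([447., 252.,   8.]), 0.7)]
top nut_mid [(array([560., -26.,  70.]), 0.52)]
top sideplate [(array([ 756., -267.,   -1.]), 0.66)]
top shaft [(array([781., 281.,  -2.]), 0.73)]
top cork_grip [(array([ 605., -286.,   -5.]), 0.79)]
side ring_mid [(array([548., 271.,   5.]), 0.62)]
side handle_mid [(array([449., 255.,  10.]), 0.57)]
side nut_mid [(array([559., -30.,  74.]), 0.46)]
side sideplate [(array([ 755., -269.,   -3.]), 0.84)]
side shaft [(array([776., 280.,  -2.]), 0.93)]
side cork_grip [(array([ 606., -284.,   -2.]), 0.62)]
```

View pics/end.png

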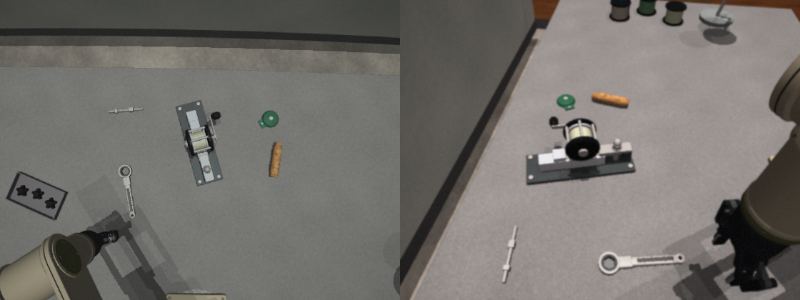

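The spanner lies flat at (125,170) in the left view and (610,262) in the right, well clear of the stand. The loose parts haven't moved, and the arm is touching nothing.

```bash
python3 -c "
from bench import job
print(job.hand_in())"
```

```text
the job is handed in; nothing more can be done
None
```

I've handed the job in: I drove the nut to what I judge is its stop, then laid the spanner flat on the counter, well clear of the stand, with the reel and loose parts untouched. That the nut is fully tight is inferred from the swing angles and wrist torque (at least 160° driven, then torque building and breaking away), because the cameras can't show how far it has turned.

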